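# Stack two printed plates on the jig, pressing each one flat

## Robot

A 6-joint arm with a two-finger parallel gripper is mounted at the origin on the work surface. World frame = base frame: x ahead of the robot, y to its left, z up, the work surface at z = 0. Lengths are in m, angles in rad, forces in N, time in s.
With the tool pointing down it reaches from about 0.25 to 0.775 m from the base axis. Payload 4 kg.
Tool frame: the origin (TCP) lies midway between the tips of the shut fingers; the grasp point (between the pads) lies 19 mm behind it; z points along the fingers, x is the direction in which the jaws open and shut, and the axes are right-handed (so a half turn about z gives the same grasp; the last joint's range is limited). The gripper opens to 94 mm and grips with 3 to 60 N. Pads are 16 mm wide; open, the fingers measure 119 mm over their backs; the gripper's body (75 mm by 177 mm) begins 78 mm behind the grasp point.
Start: joints at [1.226, 0.087, 1.371, -0, 1.684, -0.103], TCP at [0.132, 0.534, 0.206] pointing down, gripper open.
Joint ranges: [-3.1, 3.1], [-0.76, 2.03], [0.27, 2.55], [-1.08, 4.22], [0.17, 2.65], [-2.57, 2.57]. Speed limits (rad/s): [2.79, 2.79, 3.14, 3.14, 3.14, 3.14].

## Interface

Orientations are given as [roll, pitch, yaw] about the fixed x, y, z axes, in that order (R = Rz(yaw) Ry(pitch) Rx(roll)).
In Python, from bench import robot, eyes, close_job gives the robot as it stands.
- The arm moves only by the shell command python3 -m jog 'ROWS'. ROWS is JSON, a list of rows, each a list of 3 entries, a list of its own where there are three numbers: the turn, a rotation vector about the tool's x, y, z in degrees, then the shift along the tool's x, y, z in mm, then the closure, from -1 (fully open) to 1 (shut). In form: [[[wx, wy, wz], [x, y, z], claw], ...]. A call has 1 to 5 rows; each row is the pose to reach, as a shift and turn from the pose commanded when the call began, along the tool's axes at that moment; what a row does not reach only later rows make up. A row lasts 1/10 s, in which the tool goes at most 50 mm and 8.59 degrees, less where a joint would pass 70% of its speed; a pose out of reach is approached as far as the arm can. A call with a gripper value outside its range is refused whole. The fingers move at their own pace and stop on an object; the grip force is fixed at half the most. Time passes only in rows, so rows that repeat a pose let the fingers close. It gives the time, the measured TCP pose, the force and the opening at its end, in the units of the state.
- robot.get_obs(): the state, without advancing time (a new reading comes with each control period).
- eyes.snapshot(name): name is "scene" or "top" or "wrist"; returns (picture, depth): 480x640x3 uint8, red, green, blue; 480x640 float32, m along the optical axis (not along the pixel's ray), 0 where there is no reading.
- eyes.camera_params(name): a dict with "mtx" (3x3 intrinsics, pixels), "world_to_cam" (4x4, takes a point from world to camera coordinates). Camera axes: x right, y up, looking along -z (the intrinsics and any distortion apply to the point x, -y, -z); pixel columns grow to the right and rows downward; lengths in m; the calibration is good to about 2 mm. The wrist camera is an equidistant fisheye: a pixel r from the principal point sees the ray r / f radians off the axis. A picture is of the moment at which its call begins: read the wrist's pose just before it. camera_params takes no time and is no camera call; for the wrist camera it gives the pose at the moment of the call.
- close_job(): hands the job in, once; it reports no verdict.
The state is a dict: "time": time; "joint_positions": joint angles; "qvel": joint speeds; "joint_torque": joint torques, N m; "tool_pos": TCP position; "ee_rot": TCP orientation; "wrist_force": force on the tool from outside, world axes, zero at the start; "wrist_torque": the same for the moment, N m; "width": finger opening in m.
Only numpy, scipy, OpenCV 4.12 (cv2) and the standard library are available. Lean on these libraries where they do the work, as an engineer would, in place of code of your own. Each camera call takes 0.05 s, during which the arm holds its last target. There are 200 camera calls.

## Task

Stack the two white printed plates squarely and centred on the stacking jig, the short one first and the long one on top of it, both along the jig's long side. The jig's stiff ejector bars still stick up and hold a plate off its seat: after laying each plate and letting go of it, and before adding the next, press it down at its ends until you feel it lie flat and solid, firmly but without crushing it. Leave the spool, the caliper and the upright tube where they are, and let go of everything at the end.

Things in the scene. Friction and masses are not known exactly. Their poses are not given: they have to be found in the camera images.
- jig: fixed stacking jig. Origin: centre of its underside, on the table; y = long side, z up. Aluminium base 100 (x) x 240 (y) x 12 mm; on it a black pad 46 x 112 mm, top 34 mm above the origin: the short plate's seat. Beyond the pad's ends are two black blocks, 50 x 28 mm, equally high. Steel ejector bars stand up out of pad and blocks, see the points; no fences, plates just lie on top
- inner_a (a point): fixed point on the jig at y = -42 mm, 34 mm above its origin: top centre, when fully down, of an inner ejector bar, 40 (x) x 12 (y) mm, in the pad. All four bars slide straight up and down, held by friction alone: about 7 N moves one down; it does not spring back and a plate's weight does not move it. Each starts 5 to 10 mm above its lowest position, by an unknown amount
- inner_b (a point): the same for the other inner bar, at y = +42 mm. The inner bars stop hard when flush with the pad. Until both are down, the short plate lies proud and usually tilted on them; pressing it right above a bar drives that bar down
- outer_a (a point): the same for an outer bar, 40 (x) x 14 (y) mm, at y = -84 mm, beyond the short plate's end; the point, 48 mm above the jig's origin, is its top when fully down, where it stops hard: level with the top of the seated short plate
- outer_b (a point): the same for the other outer bar, at y = +84 mm. Until both outer bars are pressed down, the long plate lies proud and usually tilted on them
- short_plate: loose white printed plate, 56 (x) x 110 (y) x 14 mm (z), 90 g, with a 26 x 30 mm slot through its middle (both ends solid for 40 mm). Origin: centre of its underside; y = long side. Seated: its underside is 34 mm above the jig's origin, resting on the pad. It is symmetric: either end may point either way. Starts flat on the table
- long_plate: loose white printed plate, 56 (x) x 190 (y) x 14 mm (z), 160 g, with a 26 x 60 mm slot through its middle (both ends solid for 65 mm). Origin: centre of its underside; y = long side. Seated: its underside is 48 mm above the jig's origin, on the short plate and the outer bars. Symmetric likewise. Starts flat on the table
- spool: bystander: cardboard and white filament spool lying flat, 160 mm across, 61 mm high; origin: centre of its underside
- caliper: bystander: steel caliper lying flat, 230 mm long (y), up to 14 mm high; origin: under the middle of its beam
- tube: bystander: upright white printed tube, 42 mm across its foot, 110 mm high; origin: centre of its underside
Not all that is in view belongs to the job. What is shaped like the short_plate but orange or pink is not meant.

How it is judged:
By the outcome, as a careful person would: the job done as asked, in the order asked, and still so for the second after the job is handed in, with the robot touching nothing.
It also fails if it takes over 72 s, if anything falls off the work surface, if the arm or the gripper's body presses on something with over 40 N, if the wrist force passes 120 N, or if a joint passes its speed limit or range.

## Working session

There is one attempt and no reset: what is moved stays moved. The work goes in short steps, Python scripts to look and compute and a shell command to move; the robot and the scene stay as the last step left them, time stands still between calls to the robot, and variables do not carry over. Pictures are saved under pics/ and viewed, about 8 in all and at most 12, crops included, and the job is handed in when it is done.

```bash
mkdir -p pics; ls
python3 - <<'E'
from bench import robot, eyes
import numpy as np, cv2
print(robot.get_obs())
for n in ["top","scene"]:
    p,d=eyes.snapshot(n); cv2.imwrite(f"pics/{n}0.png",p[:,:,::-1]); np.savez(f"{n}0.npz",p=p,d=d,**eyes.camera_params(n))
    print(n,eyes.camera_params(n))
E
```

```text
pics
{'time': 0.0, 'joint_positions': array([ 1.22589674e+00,  8.79487357e-02,  1.37226768e+00,  1.58228437e-05,
        1.68357905e+00, -1.03114105e-01]), 'qvel': array([ 0.00213652, -0.00160539,  0.00134802,  0.00077343, -0.00016944,
        0.00069849]), 'joint_torque': array([-9.57486409e-04, -3.40181100e+01, -3.02425754e+01,  7.15549034e-02,
        3.29482695e-02, -1.50659866e-04]), 'tool_pos': array([0.13150958, 0.533479  , 0.20430079]), 'ee_rot': array([-3.14135027e+00,  2.18949863e-03,  1.32901287e+00]), 'wrist_force': array([0.14983657, 0.07932543, 0.40687753]), 'wrist_torque': array([-0.01665982,  0.00348106, -0.00234266]), 'width': 0.09409464719956297}
top {'mtx': array([[553.22636945,   0.        , 322.47967328],
       [  0.        , 553.22636945, 235.91645467],
       [  0.        ,   0.        ,   1.        ]]), 'world_to_cam': array([[ 0.00941756, -0.99968804, -0.02313299,  0.09000004],
       [ 0.98733577,  0.00563245,  0.15854447, -0.55847529],
       [-0.15836472, -0.02433313,  0.9870808 , -1.07196951],
       [ 0.        ,  0.        ,  0.        ,  1.        ]])}
scene {'mtx': array([[535.0279408 ,   0.        , 321.79024595],
       [  0.        , 535.0279408 , 251.66983803],
       [  0.        ,   0.        ,   1.        ]]), 'world_to_cam': array([[-0.10297083,  0.994682  , -0.00217596, -0.00872502],
       [-0.69247414, -0.07011512,  0.71802746,  0.34849305],
       [ 0.71405642,  0.07544268,  0.69601137, -1.75261882],
       [ 0.        ,  0.        ,  0.        ,  1.        ]])}
```

View pics/top0.png

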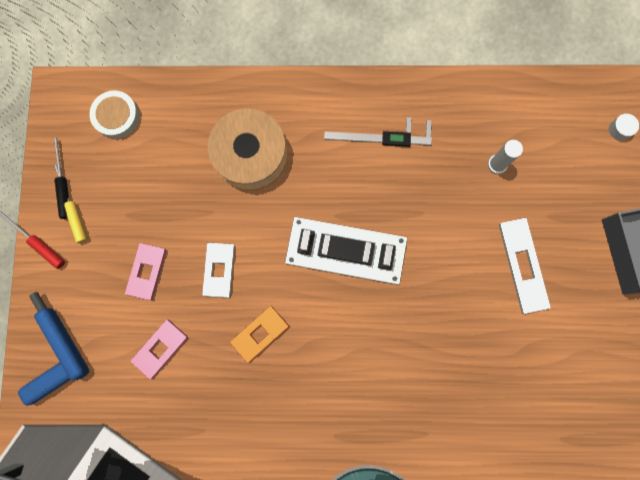

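View pics/scene0.png

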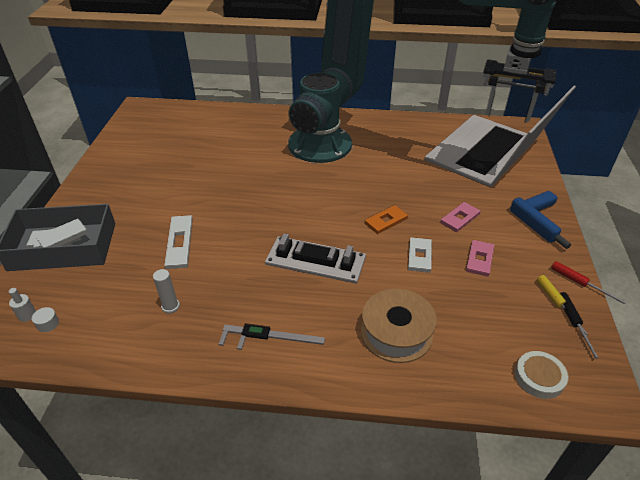

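In the top view, the things that could be taken for the short plate are white (218,270), pink (146,272), pink (160,349) and orange (260,334). I choose the white one at (218,270). The long plate is white at (525,266), and the jig is at (347,250). The whitish things in the grey bin at the right edge are not meant.

```bash
cat > h.py <<'E'
import numpy as np, cv2
from bench import robot, eyes
from scipy.spatial.transform import Rotation as R
def ray(px,P,fish=False):
    K=P['mtx']; px=np.atleast_2d(px).astype(float)
    a=(px-[K[0,2],K[1,2]])/[K[0,0],K[1,1]]
    if fish:
        t=np.linalg.norm(a,axis=1,keepdims=True)+1e-12
        d=np.hstack([a/t*np.sin(t),np.cos(t)])
    else: d=np.hstack([a,np.ones((len(a),1))])
    d=d*[1,-1,-1]
    W=P['world_to_cam']; Rt=W[:3,:3].T
    return -Rt@W[:3,3], d@Rt.T
def plane(px,P,z,fish=False):
    o,d=ray(px,P,fish); return o+d*((z-o[2])/d[:,2])[:,None]
def proj(X,P,fish=False):
    W=P['world_to_cam'];K=P['mtx']; c=np.atleast_2d(X)@W[:3,:3].T+W[:3,3]; c=c*[1,-1,-1]
    a=c[:,:2]/c[:,2:]
    if fish:
        r=np.linalg.norm(c[:,:2],axis=1,keepdims=True); a=c[:,:2]/r*np.arctan2(r,c[:,2:])
    return a*[K[0,0],K[1,1]]+[K[0,2],K[1,2]]
def rect(xy):
    (c,s,a)=cv2.minAreaRect((xy[:,:2]*1000).astype(np.float32))
    if s[0]>s[1]: a+=90; s=s[::-1]   # s=(short,long); a = dir of short side
    return np.round(c,1),np.round(s,1),round((a+90)%180-90,2)
def white(p):
    h=cv2.cvtColor(p,cv2.COLOR_RGB2HSV)
    m=((h[...,1]<50)&(h[...,2]>150)).astype(np.uint8)
    return m
E
python3 - <<'E'
from h import *
for n in ["top","scene"]:
    P=np.load(f"{n}0.npz"); p=P['p'];d=P['d']
    cs,_=cv2.findContours(white(p),cv2.RETR_EXTERNAL,cv2.CHAIN_APPROX_NONE)
    for c in cs:
        if 400<cv2.contourArea(c)<9000:
            c=c[:,0,:]; z=.012 if abs(c.mean(0)[0]-(347 if n=="top" else 316))<40 else .014
            m=c.mean(0).astype(int)
            print(n,m,rect(plane(c,P,z)))
P=np.load("top0.npz");p=P['p']
cv2.imwrite("pics/crop.png",cv2.resize(np.hstack([p[220:320,170:290],p[200:300,280:420]])[:,:,::-1],None,fx=3,fy=3,interpolation=cv2.INTER_CUBIC))
print(eyes.camera_params("wrist"))
E
```

```text
top [119 460] (array([127.7, 487.8]), array([ 97.7, 205.3]), 0.88)
top [217 269] (array([491.1, 311. ]), array([ 55.6, 110.6]), 86.94)
top [524 265] (array([ 505.4, -318.6]), array([ 55.8, 190.3]), -77.88)
top [346 250] (array([533.9,  46.5]), array([100.3, 239. ]), -10.14)
top [112 112] (array([832.5, 554.8]), array([98.3, 99.5]), 0.07)
scene [542 371] (array([819.1, 555.3]), array([97.5, 99.3]), 5.83)
scene [419 252] (array([488.1, 312. ]), array([ 54.8, 109. ]), 86.62)
scene [315 260] (array([530.7,  46.7]), array([ 98.3, 237.5]), -10.4)
scene [ 54 234] (array([ 514., -650.]), array([ 76.3, 145. ]), 32.24)
scene [178 240] (array([ 500.8, -319.6]), array([ 54.8, 189.9]), -78.06)
scene [488 147] (array([-30.4, 520.8]), array([220.7, 326.9]), 57.79)
{'mtx': array([[371.64829954,   0.        , 326.18814375],
       [  0.        , 371.64829954, 237.76515427],
       [  0.        ,   0.        ,   1.        ]]), 'world_to_cam': array([[ 0.23950235,  0.970895  , -0.00123665, -0.54903353],
       [-0.93708095,  0.23082742, -0.26191218,  0.02719549],
       [-0.25400377,  0.06388742,  0.96509092, -0.38951154],
       [ 0.        ,  0.        ,  0.        ,  1.        ]])}
```

View pics/crop.png

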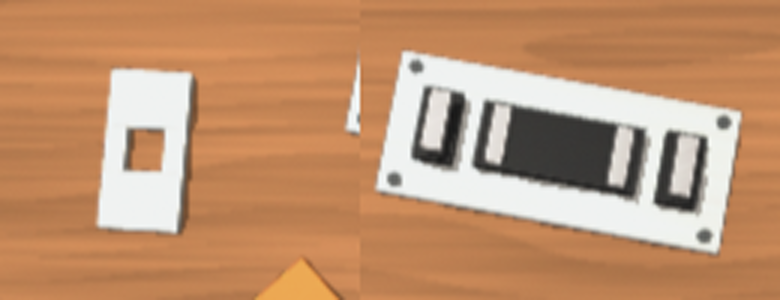

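The crop shows a clean white plate with a square slot. It also shows the jig: light base, black pad and blocks, and four light bars. The measured sizes (56x110, 56x190, 100x239) match the description. Next I move above the short plate.

```bash
cat > go.py <<'E'
import sys; from h import *
t=[float(a) for a in sys.argv[1:]]; o=robot.get_obs()
A=R.from_euler('xyz',o['ee_rot']); B=R.from_euler('xyz',[np.pi,0,np.deg2rad(t[3])])
print("turn",np.round(np.rad2deg((A.inv()*B).as_rotvec()),2),"shift",np.round(A.inv().apply(np.array(t[:3])-o['tool_pos']*1000),1),"t",o['time'],"F",np.round(o['wrist_force'],1),"T",np.round(o['wrist_torque'],2),"w",round(o['width']*1000,1),"pos",np.round(o['tool_pos']*1000,1),"yaw",round(np.rad2deg(o['ee_rot'][2]),2))
E
python3 -m jog '[[[0,0,0],[-65,200,0],-1],[[0,0,0],[-65,200,0],-1],[[0,0,0],[-65,200,0],-1],[[0,0,0],[-65,200,0],-1],[[0,0,0],[-65,200,0],-1]]'
python3 -m jog '[[[0,0,-10.6],[-65,200,0],-1],[[0,0,-10.6],[-65,200,0],-1],[[0,0,-10.6],[-65,200,0],-1],[[0,0,-10.6],[-65,200,0],-1],[[0,0,-10.6],[-65,200,0],-1]]'
python3 -m jog '[[[0,0,0],[0,0,0],-1],[[0,0,0],[0,0,0],-1],[[0,0,0],[0,0,0],-1]]'
python3 go.py 489.5 311.5 200 86.8
python3 - <<'E'
from h import *
P=eyes.camera_params("wrist"); p,d=eyes.snapshot("wrist"); cv2.imwrite("pics/w1.png",p[:,:,::-1]); np.savez("w1.npz",p=p,d=d,**P)
cs,_=cv2.findContours(white(p),cv2.RETR_EXTERNAL,cv2.CHAIN_APPROX_NONE)
for c in cs:
    if cv2.contourArea(c)>500:
        c=c[:,0,:]; print(c.mean(0).astype(int),rect(plane(c,P,.014,True)))
E
```

```text
time: 0.6
tool_pos: [0.3138, 0.4201, 0.2048]
ee_rot: [3.14, 0.002, 1.323]
wrist_force: [-0.4, 0.7, -0.5]
width: 0.0937
time: 1.1
tool_pos: [0.4916, 0.3095, 0.2043]
ee_rot: [-3.141, 0.002, 1.51]
wrist_force: [-0.9, 0.2, 0.3]
width: 0.0939
time: 1.4
tool_pos: [0.4874, 0.3135, 0.2056]
ee_rot: [-3.141, -0.001, 1.517]
wrist_force: [-1.0, -0.7, 1.2]
width: 0.0941
turn [-0.03 -0.04  0.09] shift [-1.8  2.2  5.6] t 1.4 F [-1.  -0.7  1.2] T [ 0.   -0.01  0.07] w 94.1 pos [487.4 313.5 205.6] yaw 86.89
[629 302] (array([627.9, 747.4]), array([34.3, 97.1]), -87.64)
[114 268] (array([532.4,  42. ]), array([ 98.3, 250.7]), -10.35)
[323 217] (array([492.4, 310.6]), array([ 55.7, 107.2]), 86.72)
```

View pics/w1.png

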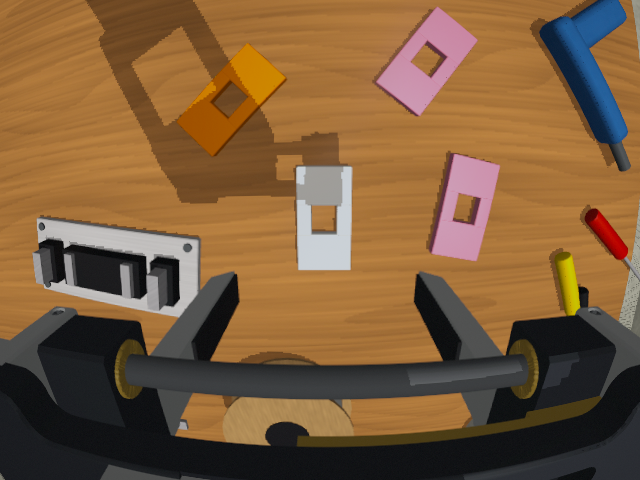

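The wrist view shows the white plate alone at (323,217), with no obstacle near the fingers. The fused position is about (490.8, 311), yaw 86.8. I descend and grip.

```bash
python3 -m jog '[[[0,0,0],[-2.3,3.3,50],-1],[[0,0,0],[-2.3,3.3,100],-1],[[0,0,0],[-2.3,3.3,145],-1],[[0,0,0],[-2.3,3.3,165],-1],[[0,0,0],[-2.3,3.3,170],-1]]'
python3 -m jog '[[[0,0,0],[0,0,8],-1],[[0,0,0],[0,0,16],-1],[[0,0,0],[0,0,24],-1],[[0,0,0],[0,0,30],-1],[[0,0,0],[0,0,30],-1]]'
python3 go.py 490.8 311 4 86.8
```

```text
time: 1.95
tool_pos: [0.4885, 0.3094, 0.0318]
ee_rot: [-3.135, 0.003, 1.516]
wrist_force: [-0.1, -0.3, 0.8]
width: 0.0942
time: 2.45
tool_pos: [0.4917, 0.3093, 0.0048]
ee_rot: [-3.141, 0.0, 1.514]
wrist_force: [0.2, 0.3, -0.1]
width: 0.0938
turn [-0.06  0.03 -0.06] shift [ 1.6 -1.   0.8] t 2.45 F [ 0.2  0.3 -0.1] T [-0.04  0.03 -0.05] w 93.8 pos [491.7 309.3   4.8] yaw 86.74
```

```bash
python3 -m jog '[[[0,0,0],[0,0,0],0.6],[[0,0,0],[0,0,0],0.6],[[0,0,0],[0,0,0],0.6],[[0,0,0],[0,0,0],0.6],[[0,0,0],[0,0,0],0.6]]'
python3 -m jog '[[[0,0,0],[0,0,0],0.6],[[0,0,0],[0,0,0],0.6],[[0,0,0],[0,0,-20],0.6],[[0,0,0],[0,0,-70],0.6],[[0,0,0],[0,0,-115],0.6]]'
python3 -m jog '[[[0,0,0],[0,0,-5],0.6],[[0,0,0],[0,0,-5],0.6],[[0,0,0],[0,0,-5],0.6]]'
python3 go.py 532.5 46.6 130 -10.2
```

```text
time: 2.95
tool_pos: [0.4922, 0.3096, 0.0057]
ee_rot: [3.141, -0.0, 1.514]
wrist_force: [0.1, -0.3, 0.7]
width: 0.0573
time: 3.45
tool_pos: [0.4912, 0.309, 0.1206]
ee_rot: [-3.139, 0.002, 1.514]
wrist_force: [0.5, 1.0, -0.7]
width: 0.0559
time: 3.75
tool_pos: [0.4911, 0.309, 0.1236]
ee_rot: [-3.139, 0.002, 1.514]
wrist_force: [-0.8, 0.1, -2.0]
width: 0.0556
turn [-4.000e-02  2.100e-01  9.694e+01] shift [-259.6   56.2   -6.2] t 3.75 F [-0.8  0.1 -2. ] T [-0.02 -0.03  0.05] w 55.6 pos [491.1 309.  123.6] yaw 86.74
```

```bash
python3 -m jog '[[[0,0,8],[-45,9,-6],0.6],[[0,0,16],[-90,19,-6],0.6],[[0,0,24],[-135,29,-6],0.6],[[0,0,32],[-180,39,-6],0.6],[[0,0,40],[-220,48,-6],0.6]]'
python3 -m jog '[[[0,0,8],[0,0,0],0.6],[[0,0,16],[0,0,0],0.6],[[0,0,24],[0,0,0],0.6],[[0,0,32],[0,0,0],0.6],[[0,0,40],[0,0,0],0.6]]'
python3 -m jog '[[[0,0,8],[0,0,0],0.6],[[0,0,16.9],[0,0,0],0.6],[[0,0,16.9],[0,0,0],0.6],[[0,0,16.9],[0,0,0],0.6]]'
python3 go.py 532.5 46.6 130 -10.2
```

```text
time: 4.25
tool_pos: [0.5258, 0.085, 0.1283]
ee_rot: [-3.138, 0.004, 0.81]
wrist_force: [0.5, 0.5, -0.9]
width: 0.0557
time: 4.75
tool_pos: [0.5257, 0.0869, 0.1281]
ee_rot: [-3.141, 0.006, 0.112]
wrist_force: [-0.4, -0.1, -0.9]
width: 0.0552
time: 5.15
tool_pos: [0.5264, 0.0871, 0.1293]
ee_rot: [3.141, 0.004, -0.174]
wrist_force: [0.3, 0.1, -1.1]
width: 0.0557
turn [0.05 0.22 0.21] shift [13.  38.8 -0.7] t 5.15 F [ 0.3  0.1 -1.1] T [-0.08  0.12 -0.01] w 55.7 pos [526.4  87.1 129.3] yaw -9.99
```

```bash
python3 -m jog '[[[0,0,0],[13,38.8,-25],0.6],[[0,0,0],[13,38.8,-25],0.6],[[0,0,0],[13,38.8,-25],0.6],[[0,0,0],[13,38.8,-25],0.6]]'
python3 go.py 532.5 46.6 130 -10.2
python3 - <<'E'
from h import *
P=eyes.camera_params("wrist"); p,d=eyes.snapshot("wrist"); cv2.imwrite("pics/w2.png",p[:,:,::-1]); np.savez("w2.npz",p=p,d=d,**P)
print(d[200:260:20,250:400:30])
p,d=eyes.snapshot("top"); P=eyes.camera_params("top");cv2.imwrite("pics/t2.png",p[:,:,::-1]); np.savez("t2.npz",p=p,d=d,**P)
E
```

```text
time: 5.55
tool_pos: [0.5328, 0.0472, 0.1554]
ee_rot: [-3.141, 0.002, -0.176]
wrist_force: [0.1, 0.2, -1.5]
width: 0.0556
turn [-0.02  0.12  0.11] shift [-0.1  0.6 25.4] t 5.55 F [ 0.1  0.2 -1.5] T [-0.09  0.08 -0.04] w 55.6 pos [532.8  47.2 155.4] yaw -10.09
[[0.3366359  0.17254315 0.1733087  0.17214389 0.17273542]
 [0.34227815 0.17520481 0.17437212 0.17574938 0.17421597]
 [0.34702078 0.17777497 0.17774634 0.17736994 0.17737444]]
```

View pics/w2.png

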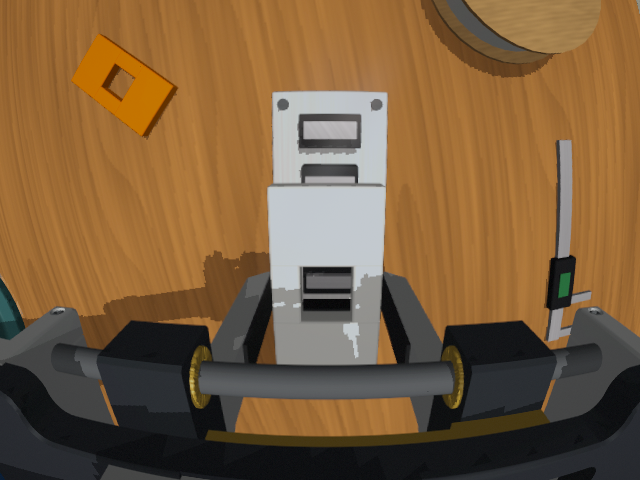

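The wrist view shows the plate gripped square. Its far edge is at row 185, cols 268–385. The jig's far end is at row 93, cols 273–388. I measure both in one frame.

Run:
```python
from h import *
P=np.load("w2.npz"); p=P['p']; P=dict(mtx=P['mtx'],world_to_cam=P['world_to_cam'])
h=cv2.cvtColor(p,cv2.COLOR_RGB2HSV); S=h[...,1].astype(float)
def cross(v,i0,lvl):  # first crossing from wood (high) to white (low)
    k=np.where((v[:-1]>lvl)&(v[1:]<=lvl))[0][0]; return i0+k+(v[k]-lvl)/(v[k]-v[k+1])
L=[];Rr=[];T=[]
for r in range(98,178,4):
    L.append([cross(S[r,240:320],240,90),r]); Rr.append([420-cross(S[r,340:421][::-1],0,90),r])
for c in range(282,380,5): T.append([c,cross(S[70:120,c],70,90)])
L,Rr,T=[plane(np.array(a),P,.012,True)[:,:2]*1000 for a in (L,Rr,T)]
def fit(a):
    m=np.median(a,0); vx,vy,x0,y0=cv2.fitLine(a.astype(np.float32),cv2.DIST_HUBER,0,.01,.01).ravel(); return np.array([x0,y0]),np.array([vx,vy])
for n,a in zip("LRT",(L,Rr,T)):
    c,v=fit(a); print(n,c,np.rad2deg(np.arctan2(v[1],v[0])))
(cl,vl),(cr,vr),(ct,vt)=fit(L),fit(Rr),fit(T)
u=np.array([np.cos(np.deg2rad(-10.25)),np.sin(np.deg2rad(-10.25))]); w=np.array([-u[1],u[0]])
xm=(cl@u+cr@u)/2; yt=ct@w; print("width",cr@u-cl@u,"jig centre",xm*u+(yt-120)*w)
g=p.astype(int).sum(2)/3
print(g[176:194,[300,325,350,375]].T.round())
for r in (195,215,235,255): print(r,S[r,260:276],S[r,378:394])
ZT=.1554-.0052+.014
for q in ([268.5,200],[385,200],[327,185]): 
    X=plane([q],P,ZT,True)[0,:2]*1000; print(q,X,"jigframe x,y",X@u-xm,X@w-(yt-120))
```

```text
L [500.6879  133.62024] 79.90266
R [599.6249  123.26572] 79.775375
T [553.59125 164.28445] -10.058258
width 99.20053648605017 jig centre [535.18789776  45.66614621]
[[132. 152. 189. 188. 188. 188. 174. 134. 113. 126. 165. 194. 198. 200.
  200. 200. 200. 200.]
 [133. 168. 174. 174. 172. 172. 161. 126. 116. 130. 170. 194. 198. 200.
  200. 200. 200. 200.]
 [120. 166. 178. 177. 176. 175. 164. 127. 110. 125. 167. 195. 199. 200.
  201. 200. 200. 200.]
 [199. 199. 200. 200. 200. 200. 188. 153. 108. 117. 151. 194. 199. 201.
  200. 200. 200. 201.]]
195 [171. 168. 169. 166. 166. 167. 169.  39.   4.   4.  14.  15.  14.  15.
  15.  15.] [ 15.  15.  14.  15.  15.  13.   5.  12. 169. 169. 171. 168. 168. 170.
 169. 169.]
215 [167. 166. 165. 167. 167. 168. 166. 153.  27.   5.   8.  14.  14.  14.
  14.  14.] [ 15.  14.  15.  14.  14.   8.   3. 117. 168. 170. 169. 169. 168. 167.
 167. 170.]
235 [167. 168. 169. 167. 166. 166. 166. 165. 106.  23.   4.  11.  14.  14.
  14.  14.] [ 14.  15.  16.  14.   8.   7.  94. 164. 171. 169. 168. 167. 168. 168.
 167. 167.]
255 [168. 167. 167. 168. 168. 161. 160. 161. 160.  50.  13.   3.  13.  13.
  13.  13.] [ 14.  14.  14.   9.  11.  50. 168. 167. 166. 167. 168. 170. 167. 166.
 168. 167.]
[268.5, 200] [515.37865754  99.23782205] jigframe x,y -29.025832509891984 49.19178282626697
[385, 200] [568.6095101   89.79418654] jigframe x,y 25.03592676748599 49.37094778679656
[327, 185] [543.30433217 101.21174926] jigframe x,y -1.8970797668434898 56.10340109229921
```

```bash
python3 -m jog '[[[0,0,0],[2.2,1.1,40],0.6],[[0,0,0],[2.2,1.1,75],0.6],[[0,0,0],[2.2,1.1,92],0.6],[[0,0,0],[2.2,1.1,98],0.6],[[0,0,0],[2.2,1.1,98],0.6]]'
python3 -m jog '[[[0,0,0],[0,0,2],0.6],[[0,0,0],[0,0,3],0.6],[[0,0,0],[0,0,4],0.6],[[0,0,0],[0,0,4],0.6]]'
python3 go.py 535 45.7 49 -10.15
python3 -m jog '[[[0,0,0],[0,0,1],0.6],[[0,0,0],[0,0,2],0.6],[[0,0,0],[0,0,2],0.6]]'
python3 go.py 535 45.7 49 -10.15
```

```text
time: 6.15
tool_pos: [0.5345, 0.0458, 0.0573]
ee_rot: [3.141, 0.003, -0.176]
wrist_force: [-0.1, -0.0, 0.2]
width: 0.0557
time: 6.55
tool_pos: [0.5359, 0.0452, 0.0551]
ee_rot: [-3.141, -0.001, -0.177]
wrist_force: [-0.5, 0.0, -1.0]
width: 0.0557
turn [-0.02 -0.07 -0.  ] shift [-1.  -0.3  6.1] t 6.55 F [-0.5  0.  -1. ] T [-0.06  0.05 -0.  ] w 55.7 pos [535.9  45.2  55.1] yaw -10.15
time: 6.85
tool_pos: [0.5354, 0.0452, 0.0523]
ee_rot: [-3.142, 0.0, -0.177]
wrist_force: [-0.0, 0.5, -0.6]
width: 0.0554
turn [-0.    0.02 -0.01] shift [-0.4 -0.4  3.3] t 6.85 F [-0.   0.5 -0.6] T [-0.09  0.08 -0.  ] w 55.4 pos [535.4  45.2  52.3] yaw -10.16
```

```bash
cat > chk.py <<'E'
import sys; from h import *
# plate edges vs jig edges in the wrist view (argument: plate-top z mm, half-length)
zt,half=float(sys.argv[1])/1000,float(sys.argv[2]); P=eyes.camera_params("wrist"); p,d=eyes.snapshot("wrist")
cv2.imwrite(f"pics/{sys.argv[3]}.png",p[:,:,::-1]); np.savez(sys.argv[3]+".npz",p=p,d=d,**P)
S=cv2.cvtColor(p,cv2.COLOR_RGB2HSV)[...,1]
yaw=np.deg2rad(-10.15); u=np.array([np.cos(yaw),np.sin(yaw)]); w=np.array([-u[1],u[0]])
print("TCP",robot.get_obs()['tool_pos']*1000)
m=((S<90)).astype(np.uint8)
for r in range(20,360,20):
    x=np.where(m[r,200:460])[0]
    if len(x)>20:
        e=np.array([[x[0]+199.5,r],[x[-1]+200.5,r]])
        for z in (.012,zt):
            X=plane(e,P,z,True)[:,:2]*1000; print(r,e[:,0],int(z*1000),"u",(X@u).round(1),"mid",(X@u).mean().round(2),"w",(X@w).mean().round(1))
E
python3 chk.py 61.5 55 w3 | awk '{print}' | head -60
```

```text
TCP [535.37354769  45.20462282  52.36958564]
80 [241.5 409.5] 12 u [469.7 568.3] mid 519.03 w 251.5
80 [241.5 409.5] 61 u [481.1 557.3] mid 519.16 w 243.1
100 [241.5 409.5] 12 u [469.7 568.3] mid 519.03 w 239.3
100 [241.5 409.5] 61 u [481.1 557.3] mid 519.16 w 233.7
120 [241.5 409.5] 12 u [469.6 568.4] mid 519.03 w 227.3
120 [241.5 409.5] 61 u [481.  557.3] mid 519.16 w 224.4
140 [242.5 409.5] 12 u [470.1 568.6] mid 519.33 w 215.3
140 [242.5 409.5] 61 u [481.3 557.5] mid 519.39 w 215.2
160 [242.5 408.5] 12 u [469.8 568.3] mid 519.02 w 203.4
160 [242.5 408.5] 61 u [481.1 557.2] mid 519.15 w 205.9
180 [243.5 407.5] 12 u [470. 568.] mid 519.01 w 191.3
180 [243.5 407.5] 61 u [481.3 557. ] mid 519.15 w 196.6
200 [243.5 407.5] 12 u [469.5 568.5] mid 519.01 w 179.2
200 [243.5 407.5] 61 u [480.9 557.4] mid 519.15 w 187.2
220 [244.5 406.5] 12 u [469.5 568.5] mid 519.0 w 166.8
220 [244.5 406.5] 61 u [480.9 557.4] mid 519.14 w 177.7
240 [245.5 405.5] 12 u [469.5 568.5] mid 518.99 w 154.1
240 [245.5 405.5] 61 u [480.8 557.4] mid 519.13 w 167.9
260 [246.5 403.5] 12 u [469.3 568. ] mid 518.66 w 141.1
260 [246.5 403.5] 61 u [480.7 557. ] mid 518.88 w 157.8
280 [245.5 406.5] 12 u [467.7 570.9] mid 519.3 w 127.5
280 [245.5 406.5] 61 u [479.5 559.3] mid 519.37 w 147.3
300 [234.5 417.5] 12 u [459.1 579.5] mid 519.29 w 113.1
300 [234.5 417.5] 61 u [472.8 565.9] mid 519.37 w 136.2
320 [223.5 429.5] 12 u [449.8 589.4] mid 519.64 w 97.8
320 [223.5 429.5] 61 u [465.7 573.6] mid 519.63 w 124.3
340 [199.5 459.5] 12 u [429.8 614.1] mid 521.97 w 80.5
340 [199.5 459.5] 61 u [450.2 592.7] mid 521.44 w 110.9
```

View pics/w3.png

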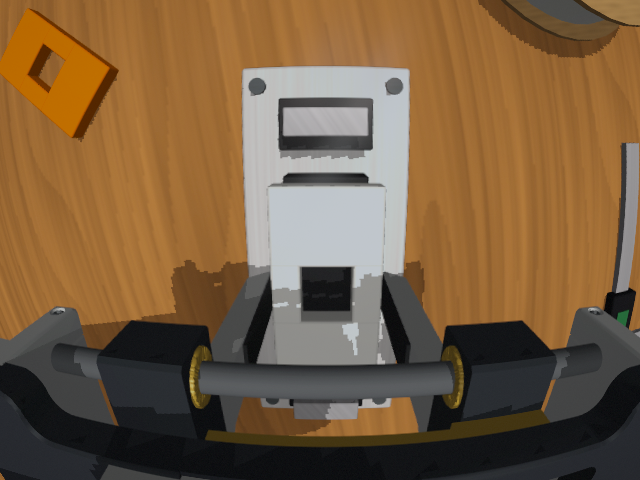

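The wrist view shows the plate aligned with the jig: the offset is about +0.4 mm in x and -0.5 mm in y. I lower it to contact.

```bash
for i in 1 2 3; do python3 -m jog '[[[0,0,0],[0,0,1],0.6],[[0,0,0],[0,0,1],0.6]]' | tr '\n' ' ';echo; done
python3 go.py 535.5 45 49 -10.15
```

```text
time: 7.1 tool_pos: [0.5354, 0.0452, 0.0513] ee_rot: [-3.142, 0.0, -0.177] wrist_force: [-0.1, -0.4, -0.7] width: 0.0556 
time: 7.3 tool_pos: [0.5353, 0.0452, 0.0503] ee_rot: [-3.142, 0.0, -0.177] wrist_force: [0.7, 0.1, -0.2] width: 0.0553 
time: 7.5 tool_pos: [0.5354, 0.0452, 0.0493] ee_rot: [-3.142, 0.0, -0.177] wrist_force: [0.3, -0.6, -0.9] width: 0.0559 
turn [-0.    0.01 -0.01] shift [0.2 0.2 0.3] t 7.5 F [ 0.3 -0.6 -0.9] T [-0.07  0.06  0.03] w 55.9 pos [535.4  45.2  49.3] yaw -10.16
```

```bash
for i in 1 2 3 ; do python3 -m jog '[[[0,0,0],[0,0,1],0.6],[[0,0,0],[0,0,1],0.6]]' | tr '\n' ' ';python3 go.py 535.5 45 49 -10.15; done
```

```text
time: 7.7 tool_pos: [0.5354, 0.0452, 0.0483] ee_rot: [-3.142, 0.0, -0.177] wrist_force: [0.5, -0.4, -2.0] width: 0.0557 turn [-0.    0.01 -0.01] shift [ 0.2  0.2 -0.7] t 7.7 F [ 0.5 -0.4 -2. ] T [-0.06  0.11 -0.02] w 55.7 pos [535.4  45.2  48.3] yaw -10.16
time: 7.9 tool_pos: [0.5356, 0.0452, 0.0478] ee_rot: [-3.142, -0.0, -0.177] wrist_force: [-0.9, -0.8, 0.3] width: 0.0556 turn [-0.   -0.02 -0.01] shift [-0.   0.2 -1.2] t 7.9 F [-0.9 -0.8  0.3] T [-0.08  0.19  0.02] w 55.6 pos [535.6  45.2  47.8] yaw -10.16
time: 8.1 tool_pos: [0.5356, 0.0451, 0.0473] ee_rot: [3.142, -0.001, -0.177] wrist_force: [-2.3, -0.7, 4.8] width: 0.0556 turn [ 0.   -0.03  0.  ] shift [-0.1  0.1 -1.7] t 8.1 F [-2.3 -0.7  4.8] T [-0.09  0.5   0.07] w 55.6 pos [535.6  45.1  47.3] yaw -10.15
```

```bash
python3 -m jog '[[[0,0,0],[0,0,-0.7],0.6],[[0,0,0],[0,0,-0.7],-1],[[0,0,0],[0,0,-0.7],-1],[[0,0,0],[0,0,-0.7],-1],[[0,0,0],[0,0,-0.7],-1]]'
python3 -m jog '[[[0,0,0],[0,0,0],-1],[[0,0,0],[0,0,-20],-1],[[0,0,0],[0,0,-65],-1],[[0,0,0],[0,0,-105],-1],[[0,0,0],[0,0,-105],-1]]'
python3 -m jog '[[[0,0,0],[0,0,0],1],[[0,0,0],[0,0,0],1]]'
python3 chk.py 58 55 w4 >/dev/null
python3 - <<'E'
from h import *
P=dict(np.load("w4.npz")); d=P['d']; yaw=np.deg2rad(-10.15); u=np.array([np.cos(yaw),np.sin(yaw)]); w=np.array([-u[1],u[0]])
# heights from depth along plate
v,q=np.mgrid[0:480:4,200:440:4]; px=np.c_[q.ravel(),v.ravel()]; o,dr=ray(px,P,True)
ax=-P['world_to_cam'][2,:3]; dep=d[px[:,1],px[:,0]]; X=o+dr*(dep/(dr@ax))[:,None]; X*=1000
U=X[:,:2]@u-519; W=X[:,:2]@w-139.5
for y in range(-110,111,10):
    k=(abs(W-y)<5)&(abs(U)<25)&(dep>0)&(X[:,2]<70)&(X[:,2]>5)
    if k.sum(): print(y,k.sum(),np.percentile(X[k,2],[10,50,90]).round(1))
E
```

```text
time: 8.6
tool_pos: [0.5354, 0.0453, 0.0469]
ee_rot: [-3.141, 0.0, -0.177]
wrist_force: [0.1, -0.1, 0.3]
width: 0.0844
time: 9.1
tool_pos: [0.5395, 0.0452, 0.1596]
ee_rot: [-3.139, -0.014, -0.177]
wrist_force: [1.3, -0.3, 1.2]
width: 0.0938
time: 9.3
tool_pos: [0.5345, 0.0452, 0.1505]
ee_rot: [3.141, 0.003, -0.177]
wrist_force: [0.2, 0.4, -0.5]
width: 0.0813
-100 1 [32.6 32.6 32.6]
-90 28 [32.8 52.7 54.2]
-80 64 [33.1 47.5 53.4]
-70 41 [22.9 30.2 32.8]
-50 35 [52.5 53.2 54.1]
-40 42 [52.8 53.3 54.4]
-30 48 [52.9 53.7 54.5]
-20 65 [33.  53.6 54.6]
-10 48 [32.1 33.4 54.3]
0 48 [32.  33.7 54.5]
10 48 [32.7 54.2 54.8]
20 51 [54.1 54.6 55.4]
30 51 [53.9 54.9 56.1]
40 51 [54.2 55.  56.1]
50 69 [52.1 54.9 55.8]
60 59 [ 9.9 11.1 32.4]
70 47 [10.9 32.2 33.2]
80 48 [33.5 55.9 56.9]
90 48 [32.5 55.1 56.5]
100 31 [10.3 31.8 33.5]
110 44 [ 9.8 10.6 11.6]
```

View pics/w4.png

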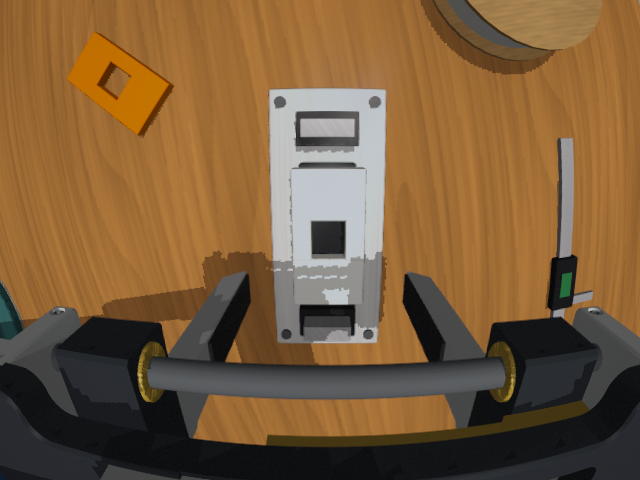

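The plate lies centred on the bars. Depth gives its top at about 53 mm at the -y end and 55 mm at the +y end, and the camera reads about 1 mm low. I close the fingers and press alternately above the inner bars, starting at +42.

```bash
python3 -m jog '[[[0,0,0],[0.8,-42.5,30],1],[[0,0,0],[0.8,-42.5,60],1],[[0,0,0],[0.8,-42.5,78],1],[[0,0,0],[0.8,-42.5,86],1],[[0,0,0],[0.8,-42.5,86],1]]'
python3 go.py 542.9 87.2 58 -10.15
python3 -m jog '[[[0,0,0],[0,0,2],1],[[0,0,0],[0,0,4],1],[[0,0,0],[0,0,6],1],[[0,0,0],[0,0,6],1]]'
python3 go.py 542.9 87.2 58 -10.15
```

```text
time: 9.85
tool_pos: [0.542, 0.0868, 0.0635]
ee_rot: [3.14, 0.005, -0.177]
wrist_force: [-0.4, -0.2, 0.2]
width: 0.0374
turn [ 0.07  0.29 -0.  ] shift [ 0.9 -0.6  5.5] t 9.85 F [-0.4 -0.2  0.2] T [-0.05  0.08  0.01] w 37.4 pos [542.   86.8  63.5] yaw -10.16
time: 10.25
tool_pos: [0.544, 0.0868, 0.0606]
ee_rot: [-3.141, -0.001, -0.177]
wrist_force: [-0.5, 0.6, -0.4]
width: 0.0057
turn [-0.02 -0.05 -0.01] shift [-1.2 -0.2  2.6] t 10.25 F [-0.5  0.6 -0.4] T [-0.08  0.08 -0.01] w 5.7 pos [544.   86.8  60.6] yaw -10.16
```

```bash
python3 -m jog '[[[0,0,0],[-1,0,1],1],[[0,0,0],[-1,0,2],1],[[0,0,0],[-1,0,2],1]]'|tr '\n' ' '
for i in 1 2 3 4; do python3 -m jog '[[[0,0,0],[0,0,1],1],[[0,0,0],[0,0,1],1]]'|tr '\n' ' ';echo; done
python3 go.py 542.9 87.2 58 -10.15
```

```text
time: 10.55 tool_pos: [0.5427, 0.0871, 0.0581] ee_rot: [-3.142, 0.0, -0.177] wrist_force: [-0.4, 0.3, 0.2] width: 0.0005 time: 10.75 tool_pos: [0.5427, 0.0871, 0.057] ee_rot: [-3.142, 0.0, -0.177] wrist_force: [-1.2, 0.5, 0.1] width: 0.0005 
time: 10.95 tool_pos: [0.5429, 0.0871, 0.0566] ee_rot: [-3.141, -0.0, -0.177] wrist_force: [-0.9, -1.0, 3.7] width: 0.0012 
time: 11.15 tool_pos: [0.5429, 0.0873, 0.056] ee_rot: [-3.141, -0.0, -0.177] wrist_force: [-1.1, 0.3, 4.9] width: 0.0001 
time: 11.35 tool_pos: [0.5429, 0.0873, 0.0552] ee_rot: [-3.141, -0.001, -0.177] wrist_force: [-2.1, 0.3, 5.8] width: 0.0005 
turn [-0.04 -0.03 -0.  ] shift [ 0.   0.1 -2.8] t 11.35 F [-2.1  0.3  5.8] T [0.06 0.51 0.01] w 0.5 pos [542.9  87.3  55.2] yaw -10.15
```

```bash
for i in 1 2 3; do python3 -m jog '[[[0,0,0],[0,0,0.8],1],[[0,0,0],[0,0,1.5],1],[[0,0,0],[0,0,1.5],1]]'|tr '\n' ' ';echo; done
python3 -m jog '[[[0,0,0],[0,0,-6],1],[[0,0,0],[0,0,-14],1],[[0,0,0],[0,0,-14],1]]' >/dev/null
python3 go.py 528.1 4.5 62 -10.15
```

```text
time: 11.65 tool_pos: [0.543, 0.0875, 0.054] ee_rot: [-3.141, -0.001, -0.177] wrist_force: [-2.9, 1.0, 7.5] width: 0.0006 
time: 11.95 tool_pos: [0.543, 0.0877, 0.0526] ee_rot: [-3.14, -0.001, -0.177] wrist_force: [-2.3, 1.0, 6.2] width: 0.0007 
time: 12.25 tool_pos: [0.5431, 0.088, 0.0512] ee_rot: [-3.14, -0.001, -0.177] wrist_force: [-3.2, 1.5, 7.3] width: 0.0004 
turn [-0.03 -0.15 -0.01] shift [-0.9 84.   2.9] t 12.55 F [0.2 0.3 0.4] T [-0.05  0.04  0.04] w 0.7 pos [543.8  87.   65. ] yaw -10.16
```

```bash
python3 -m jog '[[[0,0,0],[0,42,0],1],[[0,0,0],[0,78,0],1],[[0,0,0],[-0.5,84,3],1],[[0,0,0],[-0.5,84,3],1],[[0,0,0],[-0.5,84,3],1]]' |tr '\n' ' ';echo
python3 -m jog '[[[0,0,0],[0,0,2],1],[[0,0,0],[0,0,4],1],[[0,0,0],[0,0,5],1],[[0,0,0],[0,0,5],1]]'|tr '\n' ' ';echo
for i in 1 2 3 4 5; do python3 -m jog '[[[0,0,0],[0,0,0.8],1],[[0,0,0],[0,0,1.5],1],[[0,0,0],[0,0,1.5],1]]'|tr '\n' ' ';echo; done
```

```text
time: 13.05 tool_pos: [0.5275, 0.0051, 0.0604] ee_rot: [-3.141, 0.0, -0.177] wrist_force: [-0.2, 0.6, -0.2] width: 0.0005 
time: 13.45 tool_pos: [0.5275, 0.0052, 0.0557] ee_rot: [-3.141, 0.0, -0.176] wrist_force: [-0.1, 1.5, 0.5] width: 0.0002 
time: 13.75 tool_pos: [0.5275, 0.0046, 0.0549] ee_rot: [-3.141, -0.0, -0.177] wrist_force: [-1.8, 1.5, 5.1] width: 0.0004 
time: 14.05 tool_pos: [0.5275, 0.0046, 0.0535] ee_rot: [-3.141, -0.0, -0.177] wrist_force: [-2.4, 0.5, 5.7] width: 0.0003 
time: 14.35 tool_pos: [0.5275, 0.0046, 0.052] ee_rot: [-3.141, -0.0, -0.177] wrist_force: [-2.1, 1.5, 5.8] width: 0.0004 
time: 14.65 tool_pos: [0.5275, 0.0045, 0.0506] ee_rot: [-3.141, -0.0, -0.177] wrist_force: [-1.8, 0.1, 6.5] width: 0.0003 
time: 14.95 tool_pos: [0.5275, 0.0043, 0.0493] ee_rot: [3.141, -0.0, -0.177] wrist_force: [-2.9, -0.9, 7.6] width: 0.0007
```

```bash
for i in 1 2 3 4; do python3 -m jog '[[[0,0,0],[0,0,0.6],1],[[0,0,0],[0,0,1.2],1],[[0,0,0],[0,0,1.2],1]]'|tr '\n' ' ';echo; done
```

```text
time: 15.25 tool_pos: [0.5275, 0.0042, 0.0486] ee_rot: [3.141, -0.0, -0.177] wrist_force: [-4.4, 0.5, 9.3] width: 0.0005 
time: 15.55 tool_pos: [0.5275, 0.0042, 0.0486] ee_rot: [3.141, -0.001, -0.177] wrist_force: [-6.8, -0.3, 13.5] width: 0.0004 
time: 15.85 tool_pos: [0.5276, 0.0042, 0.0485] ee_rot: [3.141, -0.001, -0.177] wrist_force: [-9.2, 0.3, 18.2] width: 0.0007 
time: 16.15 tool_pos: [0.5276, 0.0042, 0.0484] ee_rot: [3.141, -0.001, -0.177] wrist_force: [-10.2, -0.2, 23.3] width: 0.0005
```

The -42 bar has stopped hard: z holds at 48.5 while the force climbs to 23 N. Now I finish the +42 bar.

```bash
python3 -m jog '[[[0,0,0],[0,0,-5],1],[[0,0,0],[0,0,-16],1],[[0,0,0],[0,0,-18],1],[[0,0,0],[0,0,-18],1]]'|tr '\n' ' ';echo
python3 -m jog '[[[0,0,0],[0,-40,0],1],[[0,0,0],[0.8,-76,0],1],[[0,0,0],[0.8,-84,5],1],[[0,0,0],[0.8,-84,8],1],[[0,0,0],[0.8,-84,8],1]]' |tr '\n' ' ';echo
for i in 1 2 3 4; do python3 -m jog '[[[0,0,0],[0,0,0.8],1],[[0,0,0],[0,0,1.5],1],[[0,0,0],[0,0,1.5],1]]'|tr '\n' ' ';echo; done
```

```text
time: 16.55 tool_pos: [0.5278, 0.0044, 0.0615] ee_rot: [-3.141, -0.001, -0.177] wrist_force: [-0.2, -0.2, 0.6] width: 0.0004 
time: 17.05 tool_pos: [0.542, 0.0863, 0.0519] ee_rot: [3.14, 0.003, -0.177] wrist_force: [0.7, 0.3, 0.1] width: 0.0005 
time: 17.35 tool_pos: [0.543, 0.0862, 0.0519] ee_rot: [3.142, -0.0, -0.178] wrist_force: [0.7, 0.4, 0.4] width: 0.0006 
time: 17.65 tool_pos: [0.5434, 0.0868, 0.0509] ee_rot: [-3.142, -0.001, -0.177] wrist_force: [0.4, -0.4, 1.5] width: 0.0005 
time: 17.95 tool_pos: [0.5434, 0.0869, 0.05] ee_rot: [3.141, -0.001, -0.177] wrist_force: [-1.5, -1.2, 5.3] width: 0.0004 
time: 18.25 tool_pos: [0.5434, 0.087, 0.0485] ee_rot: [3.142, -0.001, -0.177] wrist_force: [-1.3, -1.6, 6.5] width: 0.0006
```

```bash
for i in 1 2 3 4; do python3 -m jog '[[[0,0,0],[0,0,0.7],1],[[0,0,0],[0,0,1.3],1],[[0,0,0],[0,0,1.3],1]]'|tr '\n' ' ';echo; done
```

```text
time: 18.55 tool_pos: [0.5434, 0.087, 0.0483] ee_rot: [-3.142, -0.001, -0.177] wrist_force: [-4.6, -1.2, 9.9] width: 0.0003 
time: 18.85 tool_pos: [0.5434, 0.087, 0.0482] ee_rot: [-3.142, -0.002, -0.177] wrist_force: [-6.0, -0.6, 13.7] width: 0.0003 
time: 19.15 tool_pos: [0.5434, 0.087, 0.0481] ee_rot: [-3.142, -0.002, -0.177] wrist_force: [-7.4, 0.0, 19.9] width: 0.0002 
time: 19.45 tool_pos: [0.5435, 0.087, 0.0481] ee_rot: [-3.142, -0.002, -0.177] wrist_force: [-11.2, -0.8, 24.4] width: 0.0003
```

```bash
python3 -m jog '[[[0,0,0],[0,0,-5],1],[[0,0,0],[0,0,-20],1],[[0,0,0],[0,20,-60],-1],[[0,0,0],[0,42,-105],-1],[[0,0,0],[0,42,-115],-1]]'|tr '\n' ' ';echo
python3 -m jog '[[[0,0,0],[0,0,0],-1],[[0,0,0],[0,0,0],-1],[[0,0,0],[0,0,0],-1]]'|tr '\n' ' ';echo
cat > dep.py <<'E'
import sys; from h import *
n=sys.argv[1]; lo,hi=float(sys.argv[2]),float(sys.argv[3])
P=eyes.camera_params("wrist"); p,d=eyes.snapshot("wrist"); cv2.imwrite(f"pics/{n}.png",p[:,:,::-1]); np.savez(n+".npz",p=p,d=d,**P)
yaw=np.deg2rad(-10.15); u=np.array([np.cos(yaw),np.sin(yaw)]); w=np.array([-u[1],u[0]])
v,q=np.mgrid[0:480,0:640]; px=np.c_[q.ravel(),v.ravel()]; o,dr=ray(px,P,True)
ax=-P['world_to_cam'][2,:3]; dep=d.ravel(); X=(o+dr*(dep/(dr@ax))[:,None])*1000
U=X[:,:2]@u-519; W=X[:,:2]@w-139.5
def box(k,h,t):
    m=(k&(dep>0)).reshape(480,640).astype(np.uint8); m=cv2.morphologyEx(m,cv2.MORPH_OPEN,np.ones((3,3)))
    cs,_=cv2.findContours(m,cv2.RETR_EXTERNAL,cv2.CHAIN_APPROX_NONE); c=max(cs,key=cv2.contourArea)[:,0]
    Y=plane(c,P,h,True)*1000; r=cv2.minAreaRect(np.c_[Y[:,:2]@u-519,Y[:,:2]@w-139.5].astype(np.float32)); print(t,r)
near=(abs(U)<80)&(abs(W)<140)
box(near&(X[:,2]>lo)&(X[:,2]<hi),float(sys.argv[4])/1000,"plate")
box(near&(X[:,2]>6),.012,"jig")
for y in range(-100,101,10):
    k=(abs(W-y)<4)&(abs(U)<24)&(abs(U)>15)&(dep>0)&(X[:,2]<80)
    if k.sum()>8: print(y,np.percentile(X[k,2],[10,50,90]).round(1),end='; ')
E
python3 dep.py w5 43 52 48
```

```text
time: 19.95 tool_pos: [0.5384, 0.0438, 0.1636] ee_rot: [-3.141, -0.01, -0.18] wrist_force: [0.2, 0.4, 0.7] width: 0.0208 
time: 20.25 tool_pos: [0.5343, 0.0463, 0.1545] ee_rot: [3.141, 0.005, -0.176] wrist_force: [-0.0, -0.6, -0.2] width: 0.045 
plate ((0.7091712951660156, -0.09423065185546875), (55.926666259765625, 108.647216796875), 0.14256083965301514)
jig ((-16.3580322265625, -207.96615600585938), (1305.0386962890625, 656.1565551757812), 0.8368357419967651)
-90 [31.9 52.4 53.8]; -80 [32.2 42.  53.3]; -70 [17.8 28.5 32.7]; -50 [45.9 46.8 47.6]; -40 [45.9 46.7 47.7]; -30 [45.9 46.9 47.7]; -20 [46.  46.8 47.6]; -10 [45.9 46.8 47.7]; 0 [45.8 46.8 47.6]; 10 [45.9 46.8 47.5]; 20 [45.6 46.5 47.5]; 30 [45.8 46.6 47.6]; 40 [45.7 46.7 47.5]; 50 [45.4 46.6 47.4]; 60 [ 9.7 10.6 11.6]; 70 [10.2 31.4 33.2]; 80 [32.4 55.2 56.7]; 90 [31.8 33.7 56.4]; 100 [10.  11.  32.8];
```

View pics/w5.png

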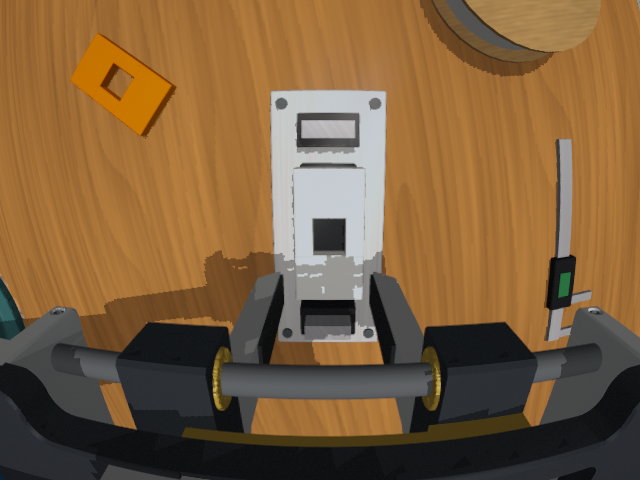

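The short plate is flat: the height is uniform along its length, with an offset of about +0.7 mm in x and -0.1 mm in y. Now the long plate.

```bash
python3 -m jog '[[[0,0,7],[4,42,-15],-1],[[0,0,14],[8,84,-30],-1],[[0,0,21],[12,126,-45],-1],[[0,0,28],[16,168,-50],-1],[[0,0,35],[20,205,-50],-1]]'|tr '\n' ' ';echo
python3 go.py 506.3 -319.8 200 -78
```

```text
time: 20.8 tool_pos: [0.519, -0.1611, 0.2068] ee_rot: [3.141, 0.0, -0.793] wrist_force: [-0.1, 0.4, -1.1] width: 0.0889 
turn [2.000e-02 2.000e-02 3.257e+01] shift [104.2 120.4   6.8] t 20.8 F [-0.1  0.4 -1.1] T [-0.03  0.06  0.03] w 88.9 pos [ 519.  -161.1  206.8] yaw -45.43
```

```bash
python3 -m jog '[[[0,0,8],[30,34,0],-1],[[0,0,16],[60,68,0],-1],[[0,0,24],[85,98,0],-1],[[0,0,32.6],[104,120,0],-1],[[0,0,32.6],[104,120,0],-1]]'|tr '\n' ' ';echo
python3 -m jog '[[[0,0,0],[0,0,0],-1],[[0,0,0],[0,0,0],-1],[[0,0,0],[0,0,0],-1]]'|tr '\n' ' ';echo
python3 go.py 506.3 -319.8 35 -78
python3 - <<'E'
from h import *
P=eyes.camera_params("wrist"); p,d=eyes.snapshot("wrist"); cv2.imwrite("pics/w6.png",p[:,:,::-1]); np.savez("w6.npz",p=p,d=d,**P)
m=white(p)
h=cv2.cvtColor(p,cv2.COLOR_RGB2HSV); m=((h[...,1]<60)&(h[...,2]>90)).astype(np.uint8)
cs,_=cv2.findContours(m,cv2.RETR_CCOMP,cv2.CHAIN_APPROX_NONE)
for c in cs:
    if cv2.contourArea(c)>700:
        c=c[:,0,:]; print(c.mean(0).astype(int),c[:,1].min(),c[:,1].max(),rect(plane(c,P,.014,True)))
E
```

```text
time: 21.3 tool_pos: [0.5062, -0.3208, 0.2042] ee_rot: [3.138, 0.002, -1.363] wrist_force: [-0.0, 0.1, -0.1] width: 0.0942 
time: 21.6 tool_pos: [0.5078, -0.3165, 0.207] ee_rot: [3.142, 0.001, -1.354] wrist_force: [-0.0, -0.3, -0.4] width: 0.094 
turn [0.   0.04 0.41] shift [  3.    2.2 172. ] t 21.6 F [-0.  -0.3 -0.4] T [-0.02  0.08  0.06] w 94.0 pos [ 507.8 -316.5  207. ] yaw -77.59
[325 383] 368 397 (array([ 293. , -363.4]), array([ 30.3, 553.3]), 12.48)
[616 325] 307 358 (array([ 454.1, -782.6]), array([ 59.8, 204.9]), -18.54)
[566 227] 168 322 (array([ 536.3, -632. ]), array([187.3, 193.6]), 11.42)
[555 239] 198 284 (array([ 540.8, -610.9]), array([ 69.8, 110.1]), 46.75)
[328 210] 123 301 (array([ 506.9, -319.7]), array([ 55.4, 189. ]), -77.95)
[328 215] 187 245 (array([ 506.7, -319.9]), array([26.8, 60.8]), -77.95)
[ 55 135] 80 205 (array([536.4,  41.5]), array([ 99.5, 237.4]), -10.12)
[ 76 153] 125 182 (array([518.5, -16.8]), array([62.3, 74. ]), -8.01)
[615  49] 35 68 (array([ 796.2, -618.3]), array([ 44.8, 108.4]), 17.2)
[567  17] 0 37 (array([ 808.1, -540.6]), array([50.4, 67. ]), 4.48)
[332   9] 0 25 (array([ 712.7, -278.1]), array([28.3, 39.1]), 12.81)
```

View pics/w6.png

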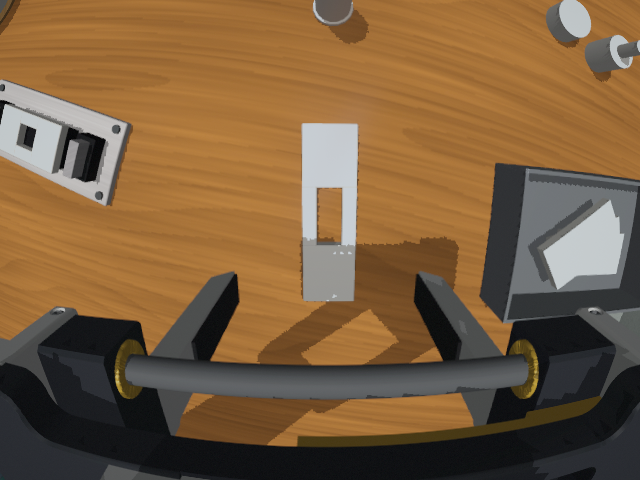

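The wrist view shows the long plate clear at (328,210), and the wrist measurement agrees with the predicted (506.8,-319.8). I grip it.

```bash
python3 -m jog '[[[0,0,0.4],[3.1,1.7,50],-1],[[0,0,0.4],[3.1,1.7,100],-1],[[0,0,0.4],[3.1,1.7,145],-1],[[0,0,0.4],[3.1,1.7,165],-1],[[0,0,0.4],[3.1,1.7,172],-1]]'|tr '\n' ' ';echo
python3 -m jog '[[[0,0,0],[0,0,10],-1],[[0,0,0],[0,0,20],-1],[[0,0,0],[0,0,27],-1],[[0,0,0],[0,0,30],-1],[[0,0,0],[0,0,30],-1]]'|tr '\n' ' ';echo
python3 go.py 506.8 -319.8 4.8 -78
python3 -m jog '[[[0,0,0],[0,0,0],0.6],[[0,0,0],[0,0,0],0.6],[[0,0,0],[0,0,0],0.6],[[0,0,0],[0,0,0],0.6],[[0,0,0],[0,0,0],0.6]]'|tr '\n' ' ';echo
python3 -m jog '[[[0,0,0],[0,0,0],0.6],[[0,0,0],[0,0,0],0.6],[[0,0,0],[0,0,-20],0.6],[[0,0,0],[0,0,-70],0.6],[[0,0,0],[0,0,-115],0.6]]'|tr '\n' ' ';echo
python3 -m jog '[[[0,0,0],[0,0,-20],0.6],[[0,0,0],[0,0,-35],0.6],[[0,0,0],[0,0,-35],0.6],[[0,0,0],[0,0,-35],0.6]]'|tr '\n' ' ';echo
python3 go.py 535.5 45.5 155 -10.15
```

```text
time: 22.15 tool_pos: [0.5047, -0.3189, 0.0315] ee_rot: [3.137, 0.005, -1.362] wrist_force: [-0.6, 0.2, -0.1] width: 0.094 
time: 22.65 tool_pos: [0.5065, -0.3214, 0.0051] ee_rot: [-3.142, 0.0, -1.364] wrist_force: [0.4, -0.1, -0.5] width: 0.0939 
turn [-0.    0.   -0.15] shift [-1.5 -0.6  0.3] t 22.65 F [ 0.4 -0.1 -0.5] T [-0.03  0.1   0.01] w 93.9 pos [ 506.5 -321.4    5.1] yaw -78.15
time: 23.15 tool_pos: [0.5065, -0.3212, 0.0053] ee_rot: [-3.141, 0.001, -1.364] wrist_force: [0.1, 1.7, 1.3] width: 0.0574 
time: 23.65 tool_pos: [0.5056, -0.321, 0.1198] ee_rot: [3.139, 0.002, -1.364] wrist_force: [1.4, -1.4, -0.9] width: 0.0555 
time: 24.05 tool_pos: [0.5058, -0.321, 0.1533] ee_rot: [3.14, 0.002, -1.364] wrist_force: [0.0, 0.1, -2.2] width: 0.0556 
turn [ 2.000e-02  1.700e-01 -6.801e+01] shift [-352.6 -104.2   -1.1] t 24.05 F [ 0.   0.1 -2.2] T [-0.03  0.18  0.01] w 55.6 pos [ 505.8 -321.   153.3] yaw -78.16
```

```bash
python3 -m jog '[[[0,0,-7],[-40,-12,0],0.6],[[0,0,-14],[-80,-24,0],0.6],[[0,0,-21],[-120,-36,0],0.6],[[0,0,-28],[-160,-48,0],0.6],[[0,0,-35],[-200,-60,0],0.6]]'|tr '\n' ' ';echo
python3 go.py 535.5 45.5 155 -10.15
```

```text
time: 24.55 tool_pos: [0.5226, -0.1113, 0.152] ee_rot: [3.14, 0.005, -0.749] wrist_force: [-0.3, 0.1, -2.5] width: 0.0557 
turn [  0.04   0.3  -32.74] shift [ -97.3 -123.7   -2.8] t 24.55 F [-0.3  0.1 -2.5] T [-0.07  0.1   0.  ] w 55.7 pos [ 522.6 -111.3  152. ] yaw -42.89
```

```bash
python3 -m jog '[[[0,0,-8],[-25,-32,0],0.6],[[0,0,-16],[-50,-64,0],0.6],[[0,0,-24],[-75,-96,0],0.6],[[0,0,-32.7],[-97,-121,0],0.6],[[0,0,-32.7],[-97,-121,0],0.6]]'|tr '\n' ' ';echo
python3 -m jog '[[[0,0,0],[0,0,0],0.6],[[0,0,0],[0,0,0],0.6],[[0,0,0],[0,0,0],0.6]]'|tr '\n' ' ';echo
python3 go.py 535.5 45.5 90 -10.15
```

```text
time: 25.05 tool_pos: [0.5345, 0.0453, 0.1521] ee_rot: [-3.14, 0.006, -0.175] wrist_force: [0.4, -1.4, -1.3] width: 0.0557 
time: 25.35 tool_pos: [0.5358, 0.0401, 0.1544] ee_rot: [3.141, 0.001, -0.185] wrist_force: [-0.2, -0.2, -2.4] width: 0.0555 
turn [ 0.03  0.07 -0.44] shift [-1.3 -5.3 64.4] t 25.35 F [-0.2 -0.2 -2.4] T [-0.05  0.09 -0.08] w 55.5 pos [535.8  40.1 154.4] yaw -10.59
```

```bash
python3 -m jog '[[[0,0,-0.4],[-1.2,-5.2,35],0.6],[[0,0,-0.4],[-1.2,-5.2,65],0.6],[[0,0,-0.4],[-1.2,-5.2,76],0.6],[[0,0,-0.4],[-1.2,-5.2,80],0.6],[[0,0,-0.4],[-1.2,-5.2,80],0.6]]'|tr '\n' ' ';echo
python3 -m jog '[[[0,0,0],[0,0,0],0.6],[[0,0,0],[0,0,0],0.6],[[0,0,0],[0,0,0],0.6]]'|tr '\n' ' ';echo
python3 go.py 535.5 45.5 68 -10.15
python3 dep.py w7 73 95 84
python3 - <<'E'
from h import *
P=dict(np.load("w7.npz")); p=P['p']; S=cv2.cvtColor(p,cv2.COLOR_RGB2HSV)[...,1]
yaw=np.deg2rad(-10.15); u=np.array([np.cos(yaw),np.sin(yaw)])
for r in range(40,300,20):
    x=np.where(S[r,200:460]<90)[0]
    if len(x)>20:
        e=np.array([[x[0]+199.5,r],[x[-1]+200.5,r]]); print(r,e[:,0],"z12",(plane(e,P,.012,True)[:,:2]*1000@u-519).round(1),"z84",(plane(e,P,.084,True)[:,:2]*1000@u-519).round(1))
E
```

```text
time: 25.85 tool_pos: [0.5363, 0.0461, 0.0756] ee_rot: [-3.141, -0.0, -0.177] wrist_force: [0.6, -0.6, -1.1] width: 0.0558 
time: 26.15 tool_pos: [0.5367, 0.0466, 0.0765] ee_rot: [-3.141, -0.002, -0.175] wrist_force: [-1.3, -0.3, -2.1] width: 0.0555 
turn [-0.03 -0.14  0.1 ] shift [-1.1  1.3  8.5] t 26.15 F [-1.3 -0.3 -2.1] T [-0.09  0.04 -0.  ] w 55.5 pos [536.7  46.6  76.5] yaw -10.05
plate ((1.5727348327636719, 27.32640838623047), (82.03346252441406, 136.4200897216797), 0.44265472888946533)
jig ((-6.526611328125, -133.33102416992188), (987.961669921875, 505.63623046875), 0.2027982920408249)
-40 [46.2 46.9 47.3]; -30 [46.2 46.7 47.4]; -20 [46.  46.8 47.3]; -10 [46.4 46.8 47.5]; 0 [46.2 46.9 47.3]; 10 [46.  46.5 47.3]; 20 [45.9 46.6 47.4]; 100 [ 9.9 10.6 11.2]; 80 [247.5 399.5] z12 [-49.7  49.1] z84 [-34.6  34.9]
100 [247.5 399.5] z12 [-49.6  49.2] z84 [-34.6  34.9]
120 [248.5 399.5] z12 [-49.   49.3] z84 [-34.1  35. ]
140 [248.5 399.5] z12 [-49.2  49.5] z84 [-34.3  35.1]
160 [248.5 398.5] z12 [-49.5  49.1] z84 [-34.5  34.8]
180 [249.5 398.5] z12 [-49.2  49.5] z84 [-34.2  35.1]
200 [249.5 397.5] z12 [-49.7  49.3] z84 [-34.6  35. ]
220 [250.5 396.5] z12 [-49.6  49.2] z84 [-34.5  34.9]
240 [251.5 395.5] z12 [-49.5  49.2] z84 [-34.5  34.9]
260 [252.5 394.5] z12 [-49.6  49.3] z84 [-34.6  35. ]
280 [245.5 406.5] z12 [-55.7  58.9] z84 [-38.8  41.8]
```

View pics/w7.png

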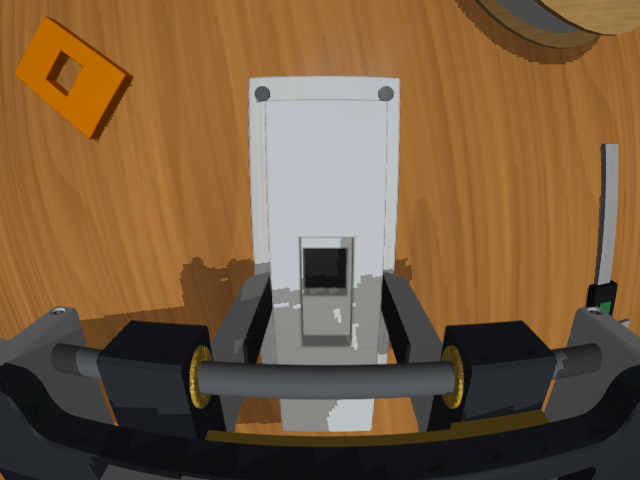

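The wrist view shows the long plate over the jig, with its far end near row 100, cols 265–387. I measure its edges from the depth step.

```bash
cat > ed.py <<'E'
import sys; from h import *
P=dict(np.load(sys.argv[1]+".npz")); d=P['d']; z=float(sys.argv[2])/1000; half=float(sys.argv[3]); r0,r1=int(sys.argv[4]),int(sys.argv[5])
yaw=np.deg2rad(-10.15); u=np.array([np.cos(yaw),np.sin(yaw)]); w=np.array([-u[1],u[0]])
M=[]
for r in range(r0,r1,12):
    g=np.diff(d[r,240:410]); a=g[:85].argmin()+240.5; b=g[85:].argmax()+85+240.5
    X=plane([[a,r],[b,r]],P,z,True)[:,:2]*1000@u-519; M.append(X); print(r,a,b,X.round(1),X.mean().round(2))
e=[]
for c in range(285,375,10):
    g=np.diff(d[60:r0+20,c]); k=g.argmin()+60.5; e.append((plane([[c,k]],P,z,True)[0,:2]*1000@w)-139.5)
print("centre x",np.mean(M).round(2),"y",(np.median(e)-half).round(2))
E
python3 ed.py w7 85.3 95 112 235
```

```text
112 249.5 386.5 [-33.4  28.7] -2.36
124 261.5 387.5 [-27.9  29.2] 0.66
136 264.5 386.5 [-26.5  28.8] 1.13
148 263.5 386.5 [-27.1  28.9] 0.91
160 311.5 385.5 [-5.2 28.5] 11.66
172 266.5 386.5 [-25.9  29.1] 1.62
184 266.5 385.5 [-26.   28.8] 1.39
196 266.5 385.5 [-26.2  29. ] 1.4
208 266.5 376.5 [-26.3  24.9] -0.72
220 267.5 384.5 [-26.1  28.9] 1.42
232 267.5 384.5 [-26.3  29.1] 1.43
centre x 1.69 y 0.12
```

```bash
python3 -m jog '[[[0,0,0.1],[-1.2,0,4],0.6],[[0,0,0.1],[-1.2,0,8],0.6],[[0,0,0.1],[-1.2,0,10],0.6],[[0,0,0.1],[-1.2,0,10],0.6],[[0,0,0.1],[-1.2,0,10],0.6]]'|tr '\n' ' ';python3 go.py 535.5 45.5 63 -10.15
for i in 1 2 3; do python3 -m jog '[[[0,0,0],[0,0,1],0.6],[[0,0,0],[0,0,1],0.6]]' >/dev/null; python3 go.py 535.5 45.5 63 -10.15; done
```

```text
time: 26.7 tool_pos: [0.5346, 0.0469, 0.065] ee_rot: [-3.142, 0.0, -0.177] wrist_force: [-0.1, 0.1, -1.8] width: 0.0556 turn [-0.    0.02 -0.  ] shift [1.1 1.2 2. ] t 26.7 F [-0.1  0.1 -1.8] T [-0.09  0.04 -0.04] w 55.6 pos [534.6  46.9  65. ] yaw -10.15
turn [-0.  0. -0.] shift [1.  1.2 1.2] t 26.9 F [ 0.2 -0.3 -1.8] T [-0.06  0.09 -0.02] w 55.5 pos [534.7  46.8  64.2] yaw -10.15
turn [-0.  0. -0.] shift [1.1 1.2 0.1] t 27.1 F [-0.2  0.2 -1. ] T [-0.11  0.06 -0.02] w 55.5 pos [534.7  46.8  63.1] yaw -10.15
turn [-0.01 -0.02 -0.01] shift [ 0.9  1.2 -0.8] t 27.3 F [-0.4 -0.4 -1.2] T [-0.07  0.06  0.03] w 55.4 pos [534.8  46.8  62.2] yaw -10.16
```

```bash
python3 -m jog '[[[0,0,0],[0.7,0,-1],0.6],[[0,0,0],[0.7,0,-1],0.6],[[0,0,0],[0.7,0,-1],0.6]]' >/dev/null; python3 go.py 535.5 45.5 63 -10.15
python3 dep.py w8 60 85 72 >/dev/null; python3 ed.py w8 72 95 125 240
for i in 1 2 3; do python3 -m jog '[[[0,0,0],[0,0,1],0.6],[[0,0,0],[0,0,1],0.6]]' >/dev/null; python3 go.py 535.5 45.5 63 -10.15; done
```

```text
turn [-0.   -0.   -0.01] shift [0.3 1.2 0.2] t 27.6 F [ 0.9 -0.1 -1.2] T [-0.07  0.08 -0.01] w 55.7 pos [535.4  46.7  63.2] yaw -10.16
125 265.5 387.5 [-27.2  28. ] 0.44
137 264.5 368.5 [-27.7  19.4] -4.15
149 265.5 386.5 [-27.3  27.7] 0.2
161 265.5 385.5 [-27.4  27.4] -0.03
173 298.5 329.5 [-12.3   1.8] -5.26
185 265.5 385.5 [-27.7  27.6] -0.03
197 266.5 385.5 [-27.4  27.8] 0.2
209 263.5 384.5 [-29.   27.5] -0.75
221 267.5 384.5 [-27.3  27.7] 0.2
233 267.5 384.5 [-27.5  27.9] 0.2
centre x -0.9 y 0.01
turn [-0.01 -0.01 -0.01] shift [ 0.3  1.2 -0.8] t 27.85 F [-0.2 -0.4 -0.5] T [-0.06  0.04  0.03] w 55.5 pos [535.5  46.7  62.2] yaw -10.16
turn [-0.   -0.02 -0.01] shift [ 0.2  1.1 -1.6] t 28.05 F [ 0.2  0.2 -0.1] T [-0.04  0.13  0.08] w 55.8 pos [535.5  46.6  61.4] yaw -10.16
turn [ 0.   -0.04 -0.  ] shift [ 0.1  1.1 -1.8] t 28.25 F [-1.9 -0.7  4.9] T [-0.06  0.52  0.04] w 55.7 pos [535.6  46.6  61.2] yaw -10.15
```

Centred to about 0.2 mm, and contact is felt. I release, back off and prepare to press.

```bash
python3 -m jog '[[[0,0,0],[0,0,-0.8],0.6],[[0,0,0],[0,0,-0.8],-1],[[0,0,0],[0,0,-0.8],-1],[[0,0,0],[0,0,-0.8],-1],[[0,0,0],[0,0,-0.8],-1]]'|tr '\n' ' ';echo
python3 -m jog '[[[0,0,0],[0,0,0],-1],[[0,0,0],[0,0,-20],-1],[[0,0,0],[0,0,-60],-1],[[0,0,0],[0,0,-85],-1],[[0,0,0],[0,0,-90],-1]]'|tr '\n' ' ';echo
python3 -m jog '[[[0,0,0],[0,0,0],1],[[0,0,0],[0,0,0],1],[[0,0,0],[0,0,0],1]]'|tr '\n' ' ';echo
python3 dep.py w9 50 85 72
python3 go.py 550.3 128.5 75 -10.15
```

```text
time: 28.75 tool_pos: [0.5354, 0.0468, 0.0607] ee_rot: [-3.141, 0.0, -0.177] wrist_force: [-0.4, -0.4, -0.1] width: 0.0843 
time: 29.25 tool_pos: [0.5377, 0.0467, 0.1551] ee_rot: [-3.14, -0.008, -0.177] wrist_force: [0.5, 0.3, 0.1] width: 0.094 
time: 29.55 tool_pos: [0.5342, 0.0467, 0.1486] ee_rot: [3.141, 0.004, -0.177] wrist_force: [0.4, 0.2, 0.2] width: 0.0733 
plate ((0.3282489776611328, 2.5675125122070312), (55.63368225097656, 184.74867248535156), 0.21205797791481018)
jig ((-7.90704345703125, -283.75457763671875), (1283.99755859375, 485.3891906738281), 0.33518052101135254)
-90 [66.2 67.1 67.9]; -80 [66.5 67.3 68. ]; -70 [66.5 67.3 68.1]; -60 [66.7 67.5 68.4]; -50 [67.  67.9 68.6]; -40 [67.1 67.9 68.8]; -30 [67.2 68.1 69. ]; -20 [67.5 68.3 69.1]; -10 [67.5 68.4 69.3]; 0 [67.9 68.7 69.5]; 10 [67.9 68.8 69.5]; 20 [68.3 69.  69.8]; 30 [68.2 69.1 70. ]; 40 [68.4 69.3 70.2]; 50 [68.5 69.5 70.3]; 60 [68.8 69.7 70.6]; 70 [68.9 69.8 70.6]; 80 [69.1 70.1 71. ]; 90 [69.2 70.  71. ]; 100 [ 9.8 10.8 11.6]; turn [ 0.03  0.22 -0.01] shift [  1.6 -83.4  73.8] t 29.6 F [ 0.  -0.2  0.4] T [-0.07  0.03 -0.01] w 69.4 pos [534.3  46.7 148.8] yaw -10.16
```

```bash
python3 -m jog '[[[0,0,0],[1,-40,20],1],[[0,0,0],[1,-75,45],1],[[0,0,0],[1,-83.4,62],1],[[0,0,0],[1,-83.4,70],1],[[0,0,0],[1,-83.4,70],1]]'|tr '\n' ' ';echo
python3 -m jog '[[[0,0,0],[0,0,0],1],[[0,0,0],[0,0,2],1],[[0,0,0],[0,0,2],1]]'|tr '\n' ' ';python3 go.py 550.3 128.5 72 -10.15
for i in 1 2 3; do python3 -m jog '[[[0,0,0],[0,0,0.8],1],[[0,0,0],[0,0,1.5],1],[[0,0,0],[0,0,1.5],1]]'|tr '\n' ' ';echo; done
```

```text
time: 30.1 tool_pos: [0.5495, 0.1282, 0.0786] ee_rot: [3.14, 0.004, -0.177] wrist_force: [-0.8, -0.3, -0.2] width: 0.0294 
time: 30.4 tool_pos: [0.5516, 0.128, 0.08] ee_rot: [-3.141, -0.002, -0.178] wrist_force: [0.1, 0.3, -0.2] width: 0.0057 turn [-0.03 -0.1  -0.07] shift [-1.4 -0.2  8. ] t 30.4 F [ 0.1  0.3 -0.2] T [-0.02  0.14 -0.02] w 5.7 pos [551.6 128.   80. ] yaw -10.22
time: 30.7 tool_pos: [0.5511, 0.1285, 0.0776] ee_rot: [-3.141, -0.0, -0.177] wrist_force: [0.4, -0.7, -0.3] width: 0.0005 
time: 31.0 tool_pos: [0.551, 0.1287, 0.0758] ee_rot: [-3.142, 0.0, -0.177] wrist_force: [-0.1, 0.5, -0.3] width: 0.0005 
time: 31.3 tool_pos: [0.551, 0.1287, 0.0743] ee_rot: [-3.142, 0.0, -0.177] wrist_force: [-0.8, 0.4, 0.5] width: 0.0009
```

```bash
for i in 1 2 3 4 5 6; do python3 -m jog '[[[0,0,0],[0,0,0.8],1],[[0,0,0],[0,0,1.5],1],[[0,0,0],[0,0,1.5],1]]'|tr '\n' ' ';echo; done
```

```text
time: 31.6 tool_pos: [0.551, 0.1286, 0.0728] ee_rot: [3.142, 0.0, -0.177] wrist_force: [-0.4, -0.4, 0.6] width: 0.0006 
time: 31.9 tool_pos: [0.5512, 0.1286, 0.0718] ee_rot: [-3.141, -0.0, -0.177] wrist_force: [-0.2, -0.2, 0.4] width: 0.0006 
time: 32.2 tool_pos: [0.5512, 0.1287, 0.071] ee_rot: [-3.141, -0.001, -0.177] wrist_force: [-2.3, -0.5, 5.0] width: 0.0005 
time: 32.5 tool_pos: [0.5512, 0.1288, 0.0694] ee_rot: [-3.141, -0.001, -0.177] wrist_force: [-1.2, 0.2, 4.8] width: 0.0005 
time: 32.8 tool_pos: [0.5513, 0.129, 0.0681] ee_rot: [-3.141, -0.001, -0.177] wrist_force: [-1.2, -0.1, 5.4] width: 0.0005 
time: 33.1 tool_pos: [0.5513, 0.129, 0.0667] ee_rot: [-3.141, -0.001, -0.177] wrist_force: [-2.4, 1.0, 6.2] width: 0.0002
```

```bash
python3 -m jog '[[[0,0,0],[0,0,-5],1],[[0,0,0],[0,0,-13],1],[[0,0,0],[0,40,-13],1],[[0,0,0],[-0.5,85,-13],1],[[0,0,0],[-0.5,125,-13],1]]'|tr '\n' ' ';echo
python3 -m jog '[[[0,0,0],[0,30,0],1],[[0,0,0],[0,43,0],1],[[0,0,0],[0,43,2],1],[[0,0,0],[0,43,3],1],[[0,0,0],[0,43,3],1]]'|tr '\n' ' ';python3 go.py 520.7 -36.8 68 -10.15
for i in 1 2 3; do python3 -m jog '[[[0,0,0],[0,0,0.8],1],[[0,0,0],[0,0,1.5],1],[[0,0,0],[0,0,1.5],1]]'|tr '\n' ' ';echo; done
```

```text
time: 33.6 tool_pos: [0.5283, 0.0043, 0.0788] ee_rot: [3.141, -0.001, -0.176] wrist_force: [0.5, -0.6, 0.1] width: 0.0004 
time: 34.1 tool_pos: [0.521, -0.0352, 0.0751] ee_rot: [-3.141, 0.001, -0.176] wrist_force: [-0.6, 0.1, 0.4] width: 0.0003 turn [-0.04  0.03  0.09] shift [-0.1  1.6  7.1] t 34.1 F [-0.6  0.1  0.4] T [-0.05  0.07  0.01] w 0.3 pos [521.  -35.2  75.1] yaw -10.06
time: 34.4 tool_pos: [0.521, -0.036, 0.0738] ee_rot: [-3.141, 0.0, -0.176] wrist_force: [-0.1, -0.5, -0.0] width: 0.0008 
time: 34.7 tool_pos: [0.5209, -0.0366, 0.0723] ee_rot: [-3.141, 0.0, -0.177] wrist_force: [0.2, 0.0, -0.3] width: 0.0001 
time: 35.0 tool_pos: [0.5209, -0.0367, 0.0708] ee_rot: [-3.141, 0.0, -0.177] wrist_force: [-0.2, -0.1, 0.6] width: 0.0002
```

```bash
for i in 1 2 3 4 5 6 7; do python3 -m jog '[[[0,0,0],[0,0,0.8],1],[[0,0,0],[0,0,1.5],1],[[0,0,0],[0,0,1.5],1]]'|tr '\n' ' ';echo; done
```

```text
time: 35.3 tool_pos: [0.5209, -0.0366, 0.0693] ee_rot: [-3.142, 0.0, -0.177] wrist_force: [0.4, -0.7, 0.8] width: 0.0004 
time: 35.6 tool_pos: [0.5211, -0.0367, 0.0688] ee_rot: [-3.142, -0.001, -0.177] wrist_force: [-1.9, 0.9, 5.6] width: 0.0006 
time: 35.9 tool_pos: [0.5211, -0.0368, 0.0673] ee_rot: [3.141, -0.001, -0.177] wrist_force: [-2.1, -0.6, 4.9] width: 0.0004 
time: 36.2 tool_pos: [0.521, -0.0369, 0.0659] ee_rot: [3.141, -0.001, -0.177] wrist_force: [-2.8, 0.9, 6.2] width: 0.0003 
time: 36.5 tool_pos: [0.5211, -0.037, 0.0645] ee_rot: [3.141, -0.001, -0.177] wrist_force: [-3.1, -0.6, 4.8] width: 0.0004 
time: 36.8 tool_pos: [0.5211, -0.0371, 0.063] ee_rot: [3.141, -0.001, -0.177] wrist_force: [-3.2, 0.4, 5.8] width: 0.0005 
time: 37.1 tool_pos: [0.5211, -0.0372, 0.0623] ee_rot: [3.141, -0.001, -0.177] wrist_force: [-3.9, -0.4, 9.2] width: 0.0003
```

Hard stop near 62.3. I build up the force, then finish +84.

```bash
for i in 1 2 3; do python3 -m jog '[[[0,0,0],[0,0,0.7],1],[[0,0,0],[0,0,1.2],1],[[0,0,0],[0,0,1.2],1]]'|tr '\n' ' ';echo; done
python3 -m jog '[[[0,0,0],[0,0,-6],1],[[0,0,0],[0,0,-18],1],[[0,0,0],[0,-40,-20],1],[[0,0,0],[0,-85,-20],1],[[0,0,0],[0,-125,-20],1]]'|tr '\n' ' ';echo
python3 -m jog '[[[0,0,0],[0,-30,0],1],[[0,0,0],[0,-43,0],1],[[0,0,0],[0,-43,2],1],[[0,0,0],[0,-43,5],1],[[0,0,0],[0,-43,5],1]]'|tr '\n' ' ';python3 go.py 550.3 128.5 67 -10.15
```

```text
time: 37.4 tool_pos: [0.5211, -0.0372, 0.0623] ee_rot: [3.141, -0.001, -0.177] wrist_force: [-6.4, -0.3, 13.9] width: 0.0005 
time: 37.7 tool_pos: [0.5212, -0.0372, 0.0622] ee_rot: [3.14, -0.002, -0.177] wrist_force: [-9.4, -0.5, 18.0] width: 0.0008 
time: 38.0 tool_pos: [0.5212, -0.0372, 0.0621] ee_rot: [3.14, -0.002, -0.177] wrist_force: [-9.6, 0.2, 22.8] width: 0.0006 
time: 38.5 tool_pos: [0.5434, 0.0878, 0.077] ee_rot: [-3.141, -0.001, -0.178] wrist_force: [0.9, 0.0, 0.1] width: 0.0005 
time: 39.0 tool_pos: [0.55, 0.1272, 0.071] ee_rot: [3.141, 0.002, -0.179] wrist_force: [0.1, -0.4, -0.2] width: 0.0005 turn [ 0.06  0.09 -0.1 ] shift [ 0.  -1.4  4. ] t 39.0 F [ 0.1 -0.4 -0.2] T [-0.04  0.11 -0.04] w 0.5 pos [550.  127.2  71. ] yaw -10.25
```

```bash
for i in 1 2 3 4 5 6 7; do python3 -m jog '[[[0,0,0],[0,0,0.8],1],[[0,0,0],[0,0,1.5],1],[[0,0,0],[0,0,1.5],1]]'|tr '\n' ' ';echo; done
```

```text
time: 39.3 tool_pos: [0.5506, 0.1281, 0.0704] ee_rot: [-3.142, 0.0, -0.178] wrist_force: [-0.5, -0.3, 0.6] width: 0.0005 
time: 39.6 tool_pos: [0.5505, 0.1287, 0.0688] ee_rot: [-3.142, 0.0, -0.177] wrist_force: [-0.3, -0.6, -0.2] width: 0.0003 
time: 39.9 tool_pos: [0.5505, 0.1288, 0.0672] ee_rot: [-3.142, 0.0, -0.177] wrist_force: [0.1, 0.9, 0.6] width: 0.0006 
time: 40.2 tool_pos: [0.5507, 0.1288, 0.0668] ee_rot: [-3.141, -0.001, -0.177] wrist_force: [-2.0, 0.2, 5.7] width: 0.0004 
time: 40.5 tool_pos: [0.5507, 0.1289, 0.0652] ee_rot: [-3.141, -0.001, -0.177] wrist_force: [-2.4, -0.6, 4.9] width: 0.0006 
time: 40.8 tool_pos: [0.5507, 0.129, 0.0637] ee_rot: [-3.141, -0.001, -0.177] wrist_force: [-2.1, 0.2, 5.9] width: 0.0006 
time: 41.1 tool_pos: [0.5507, 0.1291, 0.0623] ee_rot: [-3.141, -0.001, -0.177] wrist_force: [-1.9, -0.0, 5.3] width: -0.0001
```

```bash
for i in 1 2 3 4; do python3 -m jog '[[[0,0,0],[0,0,0.7],1],[[0,0,0],[0,0,1.3],1],[[0,0,0],[0,0,1.3],1]]'|tr '\n' ' ';echo; done
```

```text
time: 41.4 tool_pos: [0.5508, 0.1292, 0.0622] ee_rot: [-3.14, -0.001, -0.177] wrist_force: [-3.4, 0.6, 8.5] width: 0.0006 
time: 41.7 tool_pos: [0.5508, 0.1292, 0.0621] ee_rot: [-3.14, -0.001, -0.177] wrist_force: [-5.9, -0.2, 15.0] width: 0.0006 
time: 42.0 tool_pos: [0.5508, 0.1292, 0.0621] ee_rot: [-3.14, -0.002, -0.177] wrist_force: [-8.5, -0.2, 19.0] width: 0.0006 
time: 42.3 tool_pos: [0.5509, 0.1293, 0.0621] ee_rot: [-3.14, -0.002, -0.177] wrist_force: [-10.7, -1.0, 24.3] width: 0.0004
```

Both ends stop at 62.1–62.2. I lift away, open the gripper and inspect.

```bash
python3 -m jog '[[[0,0,0],[0,0,-6],1],[[0,0,0],[0,0,-25],1],[[0,0,0],[0,35,-60],-1],[[0,0,0],[0,70,-95],-1],[[0,0,0],[0,84,-110],-1]]'|tr '\n' ' ';echo
python3 -m jog '[[[0,0,0],[0,0,0],-1],[[0,0,0],[0,0,0],-1],[[0,0,0],[0,0,0],-1],[[0,0,0],[0,0,0],-1]]'|tr '\n' ' ';echo
python3 dep.py w10 55 70 62; echo; python3 ed.py w10 62 95 120 230
python3 - <<'E'
from h import *
P=dict(np.load("w10.npz")); p=P['p']; S=cv2.cvtColor(p,cv2.COLOR_RGB2HSV)[...,1]
yaw=np.deg2rad(-10.15); u=np.array([np.cos(yaw),np.sin(yaw)]);w=np.array([-u[1],u[0]])
for r in range(60,280,30):
    x=np.where(S[r,200:460]<90)[0]
    if len(x)>20:
        e=np.array([[x[0]+199.5,r],[x[-1]+200.5,r]]); X=plane(e,P,.012,True)[:,:2]*1000@u-519; print(r,X.round(1),X.mean().round(2))
c=S[40:150,330]; k=np.where((c[:-1]>90)&(c[1:]<=90))[0][0]+40.5; print("jig end y",plane([[330,k]],P,.012,True)[0,:2]*1000@w-139.5)
E
```

```text
time: 42.8 tool_pos: [0.5371, 0.0439, 0.1696] ee_rot: [-3.141, -0.006, -0.179] wrist_force: [-0.1, -0.4, 0.2] width: 0.0209 
time: 43.2 tool_pos: [0.5348, 0.0471, 0.1638] ee_rot: [3.141, 0.004, -0.176] wrist_force: [-0.7, 0.8, 0.3] width: 0.0528 
plate ((0.42169189453125, 1.3630752563476562), (56.123355865478516, 188.5898895263672), 0.18027760088443756)
jig ((-14.85150146484375, -218.11691284179688), (1352.987060546875, 675.4030151367188), 0.7106766104698181)
-90 [60.1 60.8 61.7]; -80 [60.  60.6 61.5]; -70 [60.  60.9 61.6]; -60 [60.  60.8 61.6]; -50 [59.8 60.8 61.7]; -40 [60.  60.8 61.7]; -30 [60.1 60.7 61.4]; -20 [59.9 60.8 61.6]; -10 [59.7 60.7 61.5]; 0 [60.  60.7 61.7]; 10 [59.7 60.6 61.4]; 20 [59.9 60.8 61.6]; 30 [59.9 60.7 61.6]; 40 [59.9 60.8 61.5]; 50 [59.7 60.6 61.6]; 60 [59.7 60.8 61.6]; 70 [59.8 60.6 61.6]; 80 [59.8 60.6 61.7]; 90 [59.6 60.5 61.4]; 100 [ 9.7 10.7 11.6]; 
120 290.5 365.5 [-27.5  28.3] 0.41
132 289.5 364.5 [-28.3  27.6] -0.33
144 290.5 379.5 [-27.6  39. ] 5.73
156 290.5 365.5 [-27.7  28.6] 0.46
168 290.5 364.5 [-27.8  27.9] 0.1
180 291.5 364.5 [-27.1  28.1] 0.49
192 291.5 364.5 [-27.3  28.3] 0.51
204 291.5 364.5 [-27.4  28.5] 0.54
216 291.5 363.5 [-27.6  27.9] 0.17
228 292.5 363.5 [-27.   28.2] 0.58
centre x 0.87 y 0.82
120 [-49.3  49.2] -0.03
150 [-49.6  49.6] 0.02
180 [-49.2  49.3] 0.06
210 [-49.9  49.2] -0.34
240 [-49.9  49.3] -0.29
270 [-49.2  49.7] 0.25
jig end y 119.6819652382564
```

View pics/w10.png

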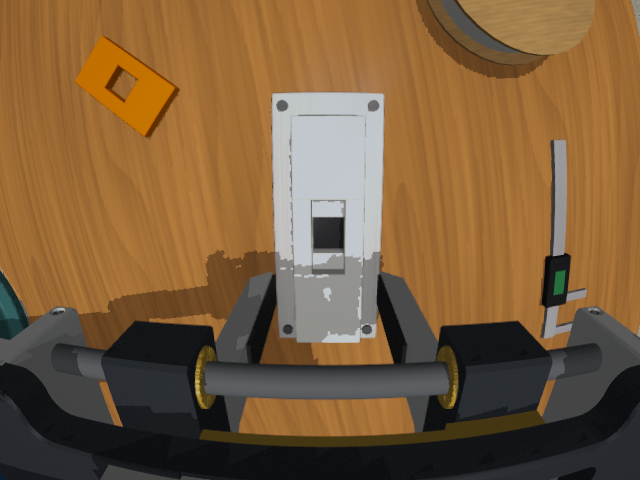

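The stack lies flat: the top is uniform along its whole length, about 0.4 mm off in x and 1 mm off in y. The arm is clear and the gripper is opening in free air. I hand it in.

```bash
python3 -m jog '[[[0,0,0],[0,0,-10],-1],[[0,0,0],[0,0,-10],-1],[[0,0,0],[0,0,-10],-1],[[0,0,0],[0,0,-10],-1],[[0,0,0],[0,0,-10],-1]]'|tr '\n' ' '
python3 -c "
from bench import close_job
print(close_job())"
```

```text
time: 43.75 tool_pos: [0.5357, 0.046, 0.1761] ee_rot: [-3.142, 0.0, -0.177] wrist_force: [-0.2, 0.9, -0.4] width: 0.0937 the job is handed in; nothing more can be done
None
```

I stacked both plates on the jig as asked, short one first and long one on top, and handed the job in at 43.75 s of the 72 s allowed. The arm was clear and the gripper open.

- **Pressing:** I released each plate first, then pressed it alternately above its two bars. Each end stopped hard, with about 23–24 N upward and up to 11 N sideways at the wrist. The stops were at about 48.1–48.5 mm for the short plate and 62.1 mm for the long one, against the expected 48 and 62 mm.
- **Flatness:** In the last wrist view, the long plate's top height was uniform along its length. The depth readings were about 1.3 mm low throughout, the same as on known surfaces.
- **Centring:** The long plate is about 0.4 mm off in x and 0.1–0.2° off in angle. Its y offset came out as 0.8 or 1.4 mm by two estimates after pressing, against 0.0 mm just before release. The short plate was about 0.7 mm off in x and 0.1 mm in y after pressing.
- **Not checked:** The depth script's jig-outline estimate failed, so I measured the jig from its colour edges instead. I took no final overhead picture; the spool, caliper and tube were not touched at any point that I know of.

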